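# Steam the fluted cutters

## Task

Steam-clean the small fluted pastry cutters: first shut the steam valve, draw the bolt back fully and slide the hood fully open, lay every fluted cutter flat on the steamer's tray side by side, then slide the hood fully shut and push the bolt fully home, and only then open the valve until its pointer is at the brass set clip on the dial. Never open the hood while the steam is on; the larger plain ring is not wanted.

Things in the scene. Friction and masses are not known exactly. Their poses are not given: they have to be found in the camera images.
- steamer: a fixed bench steamer. Origin on the worktop under the tray's centre; x points away from the robot, y to its left, turned by the unit's yaw. Base plate 180 mm in x, from y = -91 to +212 mm, 12 mm thick. At y = -74 to -86 mm stands an end wall 50 mm high; behind the tray, at x +100, y -45 mm, the bolt's keeper post, 76 mm high; at x -145, y +165 mm the valve
- tray (a point): centre of the tray's floor, 12 mm above the worktop, axes as the steamer's. The tray runs 75 mm either way in x, to lips 5 mm high and 5 mm thick, and from y = -74 (end wall) to +66 mm, where the shut hood's own end wall comes. The shut hood covers it, 35 mm high inside, 164 mm wide in x. Four cutters fit in two rows: x = +-43, y = -40 and +26 mm
- hood_grip (a point): centre of the hood's black handle bar, on top of the hood, 77 mm above the worktop: 80 mm long in the steamer's x, 12 mm thick in its y, 22 mm high, free underneath. The hood (174 mm in x, 140 mm in y, top 52 mm above the worktop; the bar is 22 mm to +y of its centre) has clear front and back walls and is open at its -y side and below. Axes as the steamer's
- hood (a joint): slide of the hood along the steamer's +y, m: 0 = fully shut over the tray, 0.140 = fully open, parked beside the tray. About 3 N of friction, stays where left. The home bolt blocks it
- bolt_grip (a point): point on the bolt's upright finger pin, 12 mm in diameter with a 15 mm ball on top, which stands on the bolt rod on top of the hood, 45 mm to -y of the hood's centre, and moves with the hood; this point is 93 mm above the worktop, the pin's top 112 mm; the bolt's guides reach up to 70 mm. Axes as the steamer's
- bolt (a joint): slide of the bolt on the hood along the steamer's +x (away from the robot), m: 0 = fully drawn, 0.032 = fully home, through the keeper on the post behind the hood. About 2 N of friction, stays where left. It can enter the keeper only when the hood is shut
- valve_grip (a point): centre of the valve's black T-bar handle, on its upright turning axis, 102 mm above the worktop: a bar 60 mm long, 12 mm thick, 24 mm high, lying level. Its x axis runs along the bar to the end with the thin pointer. The white dial plate below (90 mm across) has its top at 62 mm
- valve (a joint): turn of the valve handle, rad, growing anticlockwise from above: 0 = shut (pointer along the steamer's -y), 1.571 = fully open (pointer along the steamer's +x), stops at both ends. About 0.08 N m of friction, stays where left
- set_mark (a point): the brass set clip on the rim of the dial, 45 mm from the valve's axis; its x axis points outward from the valve's axis through the clip. It cannot be moved; where it sits differs from start to start
- set_clip (a joint): angle of the brass set clip on the dial, rad, measured as the valve's angle is: the valve is set when joint valve has this value
- fluted_cutter_a: a fluted steel pastry cutter ring lying flat, 56 mm across its rolled top edge, 52 mm across below, 30 mm high, 26 g, to be steamed if it is present; origin at the centre of its underside, z up. Grasp it across the outside, not by one wall (fingers do not fit inside). It starts on the worktop in front of the steamer
- fluted_cutter_b: a fluted steel pastry cutter ring lying flat, 56 mm across its rolled top edge, 52 mm across below, 30 mm high, 26 g, to be steamed if it is present; origin at the centre of its underside, z up. Grasp it across the outside, not by one wall (fingers do not fit inside). It starts on the worktop in front of the steamer
- fluted_cutter_c: a fluted steel pastry cutter ring lying flat, 56 mm across its rolled top edge, 52 mm across below, 30 mm high, 26 g, to be steamed if it is present; origin at the centre of its underside, z up. Grasp it across the outside, not by one wall (fingers do not fit inside). It starts on the worktop in front of the steamer
- fluted_cutter_d: a fluted steel pastry cutter ring lying flat, 56 mm across its rolled top edge, 52 mm across below, 30 mm high, 26 g, to be steamed if it is present; origin at the centre of its underside, z up. Grasp it across the outside, not by one wall (fingers do not fit inside). It starts on the worktop in front of the steamer

How it is judged:
On the way, in this order (a step that is already met when the one before it is completed fails the run):
1. the valve is shut (value of joint valve below 0.08 rad), for 0.2 s.
2. the bolt is drawn (value of joint bolt below 0.005 m), for 0.2 s.
3. the hood is fully open (value of joint hood above 0.128 m), for 0.2 s.
4. every fluted cutter lies flat on the tray, released (x of fluted_cutter_a in the frame of steamer between -0.072 and 0.072 m and y of fluted_cutter_a in the frame of steamer between -0.07 and 0.066 m and z of fluted_cutter_a in the frame of steamer between 0.004 and 0.022 m and angle between each of fluted_cutter_a, fluted_cutter_b, fluted_cutter_c, fluted_cutter_d's own z axis and vertical below 0.2 rad and linear speed of each of fluted_cutter_a, fluted_cutter_b, fluted_cutter_c, fluted_cutter_d below 0.03 m/s and x of fluted_cutter_b in the frame of steamer between -0.072 and 0.072 m and y of fluted_cutter_b in the frame of steamer between -0.07 and 0.066 m and z of fluted_cutter_b in the frame of steamer between 0.004 and 0.022 m and x of fluted_cutter_c in the frame of steamer between -0.072 and 0.072 m and y of fluted_cutter_c in the frame of steamer between -0.07 and 0.066 m and z of fluted_cutter_c in the frame of steamer between 0.004 and 0.022 m and x of fluted_cutter_d in the frame of steamer between -0.072 and 0.072 m and y of fluted_cutter_d in the frame of steamer between -0.07 and 0.066 m and z of fluted_cutter_d in the frame of steamer between 0.004 and 0.022 m and contact force between each of fluted_cutter_a, fluted_cutter_b, fluted_cutter_c, fluted_cutter_d and the fingers below 0.1 N), for 0.2 s.
5. the hood is shut over them, the bolt still drawn (value of joint hood below 0.006 m and value of joint bolt below 0.026 m), for 0.2 s.
6. the bolt is home (value of joint hood below 0.006 m and value of joint bolt above 0.026 m), for 0.2 s.
7. the valve is at the set clip (angle between the x axis of valve_grip and the x axis of set_mark, either way round below 0.09 rad), for 0.2 s.
At the end, for the whole second after the job is handed in: Every fluted cutter lies flat (0.2 rad) at rest on the tray; hood shut (within 6 mm), bolt home (at least 26 of 32 mm), valve pointer within 0.09 rad (5 degrees) of the brass set clip (all of step 6 and x of fluted_cutter_a in the frame of steamer between -0.072 and 0.072 m and y of fluted_cutter_a in the frame of steamer between -0.07 and 0.066 m and z of fluted_cutter_a in the frame of steamer between 0.004 and 0.022 m and angle between each of fluted_cutter_a, fluted_cutter_b, fluted_cutter_c, fluted_cutter_d's own z axis and vertical below 0.2 rad and linear speed of each of fluted_cutter_a, fluted_cutter_b, fluted_cutter_c, fluted_cutter_d below 0.03 m/s and x of fluted_cutter_b in the frame of steamer between -0.072 and 0.072 m and y of fluted_cutter_b in the frame of steamer between -0.07 and 0.066 m and z of fluted_cutter_b in the frame of steamer between 0.004 and 0.022 m and x of fluted_cutter_c in the frame of steamer between -0.072 and 0.072 m and y of fluted_cutter_c in the frame of steamer between -0.07 and 0.066 m and z of fluted_cutter_c in the frame of steamer between 0.004 and 0.022 m and x of fluted_cutter_d in the frame of steamer between -0.072 and 0.072 m and y of fluted_cutter_d in the frame of steamer between -0.07 and 0.066 m and z of fluted_cutter_d in the frame of steamer between 0.004 and 0.022 m and angle between the x axis of valve_grip and the x axis of set_mark, either way round below 0.09 rad); the robot touches nothing.
It fails at once if the hood is open (over 30 mm) while the steam is on (valve over 0.15 rad) (value of joint hood above 0.03 m and value of joint valve above 0.15 rad).
Of fluted_cutter_a, fluted_cutter_b, fluted_cutter_c, fluted_cutter_d only 3 to 4 are there at a start; the rules pass over those that are not, and their reading is None.
At some moment in a run one of fluted_cutter_a, fluted_cutter_b, fluted_cutter_c, fluted_cutter_d may be knocked a few centimetres aside while the robot is not near it.
It also fails if it takes over 192 s, if anything falls off the work surface, if the arm or the gripper's body presses on something with over 40 N, if the wrist force passes 120 N, or if a joint passes its speed limit or range.

## Robot

A 6-joint arm with a two-finger parallel gripper is mounted at the origin on a cart in front of the work surface, level with it; the furniture and walls round the work are solid. World frame = base frame: x ahead of the robot, y to its left, z up, the work surface at z = 0. Lengths are in m, angles in rad, forces in N, time in s.
With the tool pointing down it reaches from about 0.3 to 0.875 m from the base axis. Payload 6.4 kg.
Tool frame: the origin (TCP) lies at the very end of the fingers, on their centre line; the grasp point (between the pads) lies 19 mm behind it (ctrl.tcp_to_grasp is the distance from the TCP to the grasp point, in m); z points along the fingers, y is the direction in which the jaws open and shut (so a half turn about z gives the same grasp; the last joint's range is limited). The gripper opens to 85 mm and grips with 20 to 120 N. Pads are 22 mm wide; open, the fingers measure 114 mm over their backs; the gripper's body (76 mm by 85 mm) begins 54 mm behind the grasp point. The pads swing forward as they close: fully open they stand 13 mm farther back than shut.
Start: joints at [1.057, 0.181, 1.607, -0, 1.354, -0.206], TCP at [0.174, 0.548, 0.231] pointing down, gripper open.
Joint ranges: [-2.99, 2.99], [-0.89, 2.07], [0.3, 2.58], [-1.14, 4.28], [0, 2.63], [-3.12, 3.12]. Speed limits (rad/s): [2.57, 2.57, 3.01, 3.14, 3.14, 3.14].

## Interface

Orientations are given as a unit quaternion [w, x, y, z].
In Python, from bench import ctrl gives the robot as it stands. The module is installed in compiled form; this text tells all that it offers.
- The arm moves only by the tool drive_tool, never from a script. Its argument "deltas" is a list of rows, each an object with "slide": the shift along the tool's x, y, z as a fraction of full scale, a list of three; "delta_rot": the turn, a rotation vector about the tool's x, y, z as a fraction of full scale, a list of three; "hand": the opening, from 0 (shut) to 1 (fully open). In form: [{"slide": [tx, ty, tz], "delta_rot": [wx, wy, wz], "hand": hand}, ...]. A call has exactly 5 rows; each row shifts and turns the commanded pose from where the row before left it, along the tool's axes as they then stand; what a row does not reach is not made up. Full scale, the value 1, is 50 mm for a shift and 180 degrees for a turn. A row lasts 1/8 s, in which the tool goes at most 62.5 mm and 10.7 degrees, less where a joint would pass 70% of its speed; a pose out of reach is approached as far as the arm can. A call with a number of a shift or a turn outside -1 to 1 is refused whole. A call with a gripper value outside its range is refused whole. The fingers move at their own pace and stop on an object; the grip force is fixed at half the most. Time passes only in rows, so rows that do not move let the fingers close, or fill a call up. It gives the time, the measured TCP pose, the force and the opening at its end, in the units of the state.
- ctrl.get_obs(): the state, without advancing time (a new reading comes with each control period).
- ctrl.camera(name): name is "side" or "top"; returns a dict with "frame" (384x512x3 uint8, red, green, blue), "mtx" (3x3 intrinsics, pixels), "R" (3x3) and "t" (3): a world point X has camera coordinates R X + t. Camera axes: x right, y down, z forward; pixel columns grow to the right and rows downward; lengths in m; the calibration is good to about 2 mm. A picture is of the moment at which its call begins. There is no depth.
- ctrl.hand_in(): hands the job in, once; it reports no verdict.
The state is a dict: "time_s": time; "q": joint angles; "dq": joint speeds; "joint_efforts": joint torques, N m; "eef_pos": TCP position; "eef_rot": TCP orientation; "wrist_force": force on the tool from outside, world axes, zero at the start; "torque": the same for the moment, N m; "opening": opening from 0.0 (shut) to 1.0 (fully open).
Only numpy, scipy, OpenCV 4.12 (cv2) and the standard library are available. Lean on these libraries where they do the work, as an engineer would, in place of code of your own. Each camera call takes 0.05 s, during which the arm holds its last target.

## Working session

There is one attempt and no reset: what is moved stays moved. The work goes in short steps, Python scripts to look and compute and a tool call to move; the robot and the scene stay as the last step left them, time stands still between calls to the robot, and variables do not carry over. Pictures are saved under pics/ and viewed, and the job is handed in when it is done.

Besides the shell and the picture viewer there is one more tool, called after "Call:" in YAML: its name, and indented under it one key for each argument. drive_tool: Moves the arm, as the interface text tells. Its arguments: {"type":"object","properties":{"deltas":{"type":"array","items":{"type":"object","properties":{"slide":{"type":"array","items":{"type":"number"}},"delta_rot":{"type":"array","items":{"type":"number"}},"hand":{"type":"number"}}}}},"required":["deltas"]}

```bash
mkdir -p pics
python3 - <<'E'
from bench import ctrl
import cv2
for n in("side","top"):
    c=ctrl.camera(n);cv2.imwrite(f"pics/{n}0.png",c["frame"][:,:,::-1]);print(n,c["mtx"].tolist(),c["R"].round(4).tolist(),c["t"].round(4).tolist(), (-c["R"].T@c["t"]).round(3))
print(ctrl.get_obs())
E
```

```text
side [[347.9412789085852, 0.0, 248.83412802814436], [0.0, 347.9412789085852, 191.39687537569804], [0.0, 0.0, 1.0]] [[0.8979, -0.4402, 0.0103], [-0.1689, -0.3659, -0.9152], [0.4066, 0.82, -0.4029]] [-0.5095, 0.1548, 0.7169] [ 0.192 -0.755  0.436]
top [[459.7759755423096, 0.0, 259.15786611383805], [0.0, 459.7759755423096, 185.75584928472975], [0.0, 0.0, 1.0]] [[-0.0196, -0.9998, -0.0011], [-0.9861, 0.0195, -0.1652], [0.1652, -0.0021, -0.9863]] [-0.0367, 0.5537, 1.0214] [ 0.377 -0.045  1.099]
{'time_s': 0.1, 'q': array([ 1.05665563e+00,  1.81441357e-01,  1.60787258e+00, -1.87963960e-05,
        1.35381238e+00, -2.06345843e-01]), 'dq': array([ 0.00095899, -0.00151041, -0.00134414,  0.00074939, -0.00110874,
        0.00046321]), 'joint_efforts': array([ 2.45126030e-04, -4.45885706e+01, -3.52232087e+01, -2.81921712e-04,
        4.27395600e-03,  6.32480607e-06]), 'eef_pos': array([0.17397301, 0.5475445 , 0.23050565]), 'eef_rot': array([-2.61723176e-04,  1.53288600e-01,  9.88181166e-01, -7.20846385e-04]), 'wrist_force': array([-0.0103862 , -0.05437949,  0.2826334 ]), 'torque': array([-0.02685883,  0.04672601,  0.0120048 ]), 'opening': 1.0006917084395677}
```

View pics/side0.png

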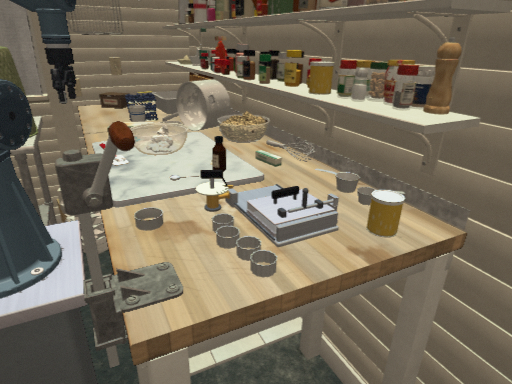

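View pics/top0.png

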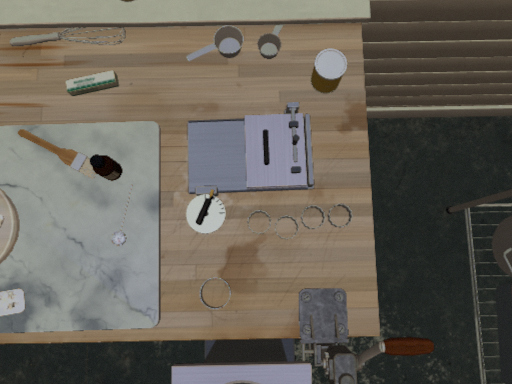

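The top view shows four fluted cutters near (260,222), (288,227), (312,217) and (340,215). The large plain ring is at (215,293), the steamer spans x 187–312, and the valve is at about (207,213). I'll zoom in to get accurate positions.

```bash
cat > h.py <<'E'
from bench import ctrl
import cv2, numpy as np
from scipy.spatial.transform import Rotation as Ro
def ray(c,uv,z):
    d=c["R"].T@np.linalg.solve(c["mtx"],[uv[0],uv[1],1.]);o=-c["R"].T@c["t"]
    return o+d*(z-o[2])/d[2]
def proj(c,X):
    p=c["mtx"]@(c["R"]@np.asarray(X,float)+c["t"]);return p[:2]/p[2]
def crop(n,box,name,c=None):
    c=c or ctrl.camera(n);x0,y0,x1,y1=box;s=min(800/(x1-x0),600/(y1-y0))
    im=cv2.resize(c["frame"][y0:y1,x0:x1,::-1],None,fx=s,fy=s,interpolation=cv2.INTER_CUBIC)[:600,:800]
    cv2.imwrite("pics/"+name,im);print(name,"scale",s);return c
E
python3 - <<'E'
from h import *
c=crop("top",(180,95,360,240),"t1.png")
crop("top",(180,180,240,225),"t2.png",c)
crop("side",(190,160,350,280),"s1.png")
E
```

```text
t1.png scale 4.137931034482759
t2.png scale 13.333333333333334
s1.png scale 5.0
```

View pics/t1.png

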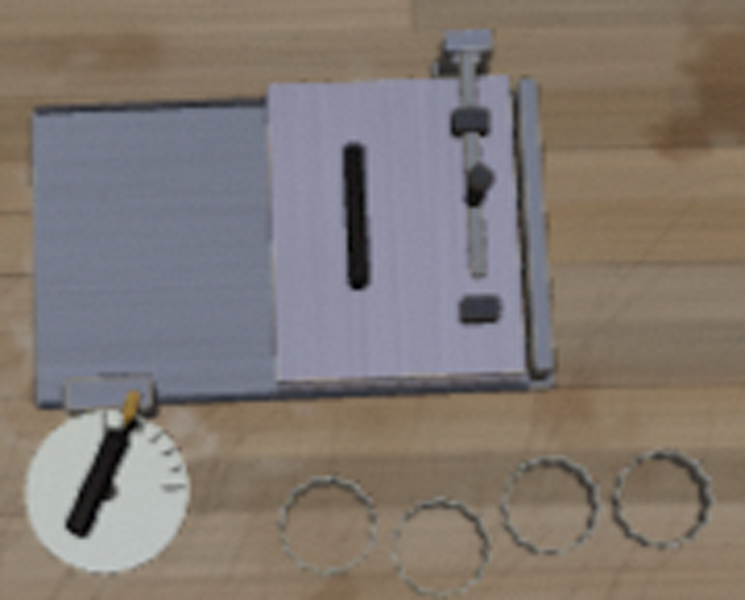

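View pics/t2.png

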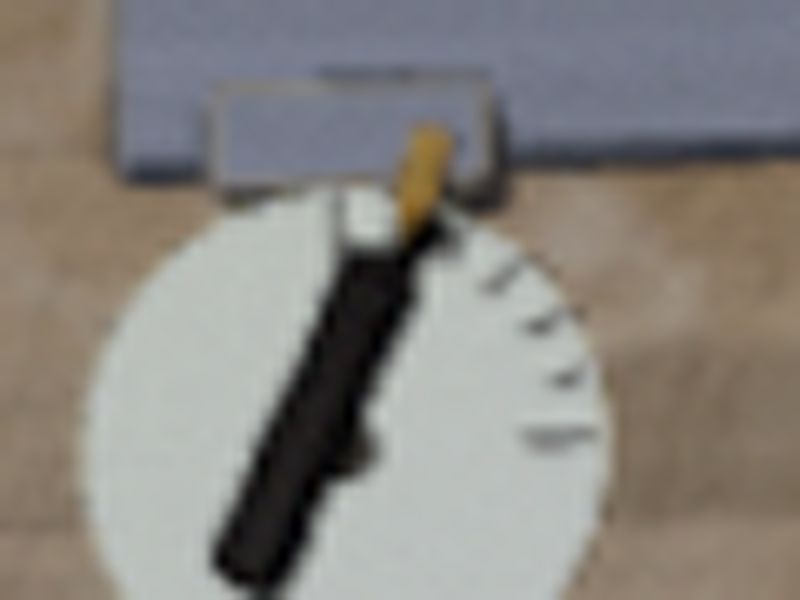

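View pics/s1.png

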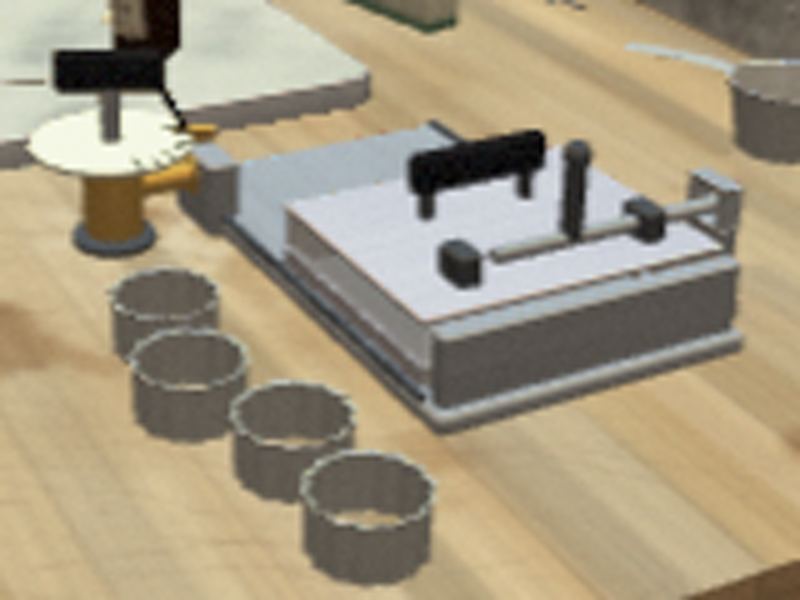

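Run:
```python
from h import *
c=ctrl.camera("top")
T1=lambda u,v:(180+u/4.1379-.0,95+v/4.1379)
T2=lambda u,v:(180+u/13.333,180+v/13.333)
# hood top corners z=.052
co=[ray(c,T1(*p),.052) for p in [(268,84),(512,77),(525,374),(278,382)]]
for p in co:print(p.round(4))
print("hood sizes",[np.linalg.norm(co[i]-co[(i+1)%4]).round(4) for i in range(4)])
x=co[0]-co[3]+co[1]-co[2];yaw=np.arctan2(x[1],x[0]);y=co[0]-co[1]+co[3]-co[2];print("yaw",yaw,np.arctan2(-y[0],y[1]))
hc=sum(co)/4;print("hood ctr",hc)
# base plate corners z=.012
for p in [(34,112),(38,403),(552,385)]:print("base",ray(c,T1(*p),.012).round(4))
# dial
im=c["frame"].astype(int);m=(im.min(2)>165).astype(np.uint8);m[:190]=0;m[240:]=0;m[:,:184]=0;m[:,230:]=0
cs,_=cv2.findContours(m,cv2.RETR_EXTERNAL,cv2.CHAIN_APPROX_NONE);k=max(cs,key=cv2.contourArea)
hu=cv2.convexHull(k);e=cv2.fitEllipse(hu);print("dial",e);vc=ray(c,e[0],.062);print(vc.round(4), ray(c,(e[0][0]+45/2,e[0][1]),.062))
# bar ends on top z=.114
a,b=ray(c,T2(385,255),.114),ray(c,T2(248,575),.114);print("bar",a.round(4),b.round(4),np.linalg.norm(a-b),((a+b)/2).round(4))
for z in(.062,.066,.07):
  for q in[(430,130),(412,225)]:
    k=ray(c,T2(*q),z);print("clip",z,k.round(4),np.linalg.norm(k-vc),np.arctan2(*(k-vc)[[0,1]]*[1,-1]))
d=a-b;print("bar ang", np.arctan2(d[0],-d[1]))
# handle bar, bolt
for n,p,z in[("handle",(356,216),.088),("bolt",(481,181),.112)]:print(n,ray(c,T1(*p),z).round(4))
```

```text
[ 0.7218 -0.0168  0.052 ]
[ 0.7232 -0.1566  0.052 ]
[ 0.5506 -0.1577  0.052 ]
[ 0.5488 -0.0199  0.052 ]
hood sizes [np.float64(0.1398), np.float64(0.1726), np.float64(0.1379), np.float64(0.173)]
yaw 0.012100661410526702 0.01143255168325483
hood ctr [ 0.63609839 -0.08773945  0.052     ]
base [0.7205 0.1233 0.012 ]
base [0.5458 0.12   0.012 ]
base [ 0.5505 -0.1774  0.012 ]
dial ((205.29803466796875, 213.3152618408203), (37.85163497924805, 38.734718322753906), 58.56727600097656)
[0.4894 0.0756 0.062 ] [0.48838907 0.02468707 0.062     ]
bar [0.5144 0.0618 0.114 ] [0.4629 0.0839 0.114 ] 0.05601047885699225 [0.4886 0.0729 0.114 ]
clip 0.062 [0.5431 0.0597 0.062 ] 0.056012113194336494 1.2831844919787083
clip 0.062 [0.5267 0.0629 0.062 ] 0.03946335722437158 1.2413038326098191
clip 0.066 [0.5425 0.0593 0.066 ] 0.05565780311532781 1.2729024271920795
clip 0.066 [0.5262 0.0624 0.066 ] 0.039258832835996176 1.2263953514221162
clip 0.07 [0.5418 0.0589 0.07  ] 0.05560017267821793 1.2624352600216369
clip 0.07 [0.5256 0.062  0.07  ] 0.039473722082517704 1.2111749040972715
bar ang 1.1652526309905962
handle [ 0.6339 -0.0648  0.088 ]
bolt [ 0.6457 -0.1316  0.112 ]
```

```bash
cat >> h.py <<'E'
O=np.array([.636,-.088,0]);YAW=.0118
def S(x,y,z=0):  # steamer->world
    return O+np.array([np.cos(YAW)*x-np.sin(YAW)*y,np.sin(YAW)*x+np.cos(YAW)*y,z])
def toS(p):
    d=np.asarray(p)-O;return np.array([np.cos(YAW)*d[0]+np.sin(YAW)*d[1],-np.sin(YAW)*d[0]+np.cos(YAW)*d[1],d[2]])
def pose():
    o=ctrl.get_obs();q=o["eef_rot"];R=Ro.from_quat([q[1],q[2],q[3],q[0]]).as_matrix()
    return o,o["eef_pos"],R
def plan(way,step=.045,rs=.055):
    """way: list of (xyz, psi) ; psi world angle of tool y"""
    o,p,R=pose();psi=np.arctan2(R[1,1],R[0,1]);print("t",round(o["time_s"],2),"p",p.round(4),"psi",round(psi,4),"tilt",R[:,2].round(4),"op",round(o["opening"],3),"F",o["wrist_force"].round(1),"q6",o["q"][5].round(2))
    for tgt,ps in way:
        tgt=np.asarray(tgt,float);d=tgt-p
        if ps is None: ps=psi
        dps=(ps-psi+np.pi/2)%np.pi-np.pi/2
        n=max(1,int(np.ceil(np.linalg.norm(d)/step-1e-6)),int(np.ceil(abs(dps)/np.pi/rs-1e-6)))
        print("->",tgt.round(4),round(psi+dps,3),"rows",n)
        w=round(-dps/np.pi/n,4)
        for i in range(n):
            # tool axes: y=(cos psi, sin psi); x=(-sin psi... ) = y rotated +90
            rem=(tgt-p)/(n-i)
            ty=np.array([np.cos(psi),np.sin(psi),0]);tx=np.array([-ty[1],ty[0],0])
            sl=np.array([rem@tx,rem@ty,-rem[2]])/.05;sl=sl.round(2)
            p=p+(.05*sl[0])*tx+(.05*sl[1])*ty-np.array([0,0,.05*sl[2]])
            print("  ",sl.tolist(),[0,0,w]);psi-=w*np.pi
E
python3 - <<'E'
from h import *
c=ctrl.camera("side")
print(ray(c,(190+108/5,160+70/5),.102), ray(c,(190+576/5,160+155/5),.106),ray(c,(190+480/5,160+158/5),.080))
o,p,R=pose();print(R.round(3))
plan([((.489,.0745,.17),1.165),((.489,.0745,.083),1.165)])
E
```

```text
[0.48926926 0.06949015 0.102     ] [ 0.64719387 -0.13812207  0.106     ] [ 0.63637926 -0.07208895  0.08      ]
[[-0.953  0.303 -0.   ]
 [ 0.303  0.953 -0.   ]
 [ 0.    -0.001 -1.   ]]
t 0.3 p [0.1741 0.5479 0.231 ] psi 1.263 tilt [-3.e-04 -5.e-04 -1.e+00] op 1.002 F [ 1.  -0.4  0.6] q6 -0.21
-> [0.489  0.0745 0.17  ] 1.165 rows 13
   [-0.68, -0.55, 0.09] [0, 0, np.float64(0.0024)]
   [-0.69, -0.54, 0.09] [0, 0, np.float64(0.0024)]
   [-0.69, -0.54, 0.09] [0, 0, np.float64(0.0024)]
   [-0.69, -0.53, 0.09] [0, 0, np.float64(0.0024)]
   [-0.7, -0.53, 0.1] [0, 0, np.float64(0.0024)]
   [-0.7, -0.52, 0.09] [0, 0, np.float64(0.0024)]
   [-0.71, -0.52, 0.1] [0, 0, np.float64(0.0024)]
   [-0.71, -0.51, 0.09] [0, 0, np.float64(0.0024)]
   [-0.71, -0.5, 0.1] [0, 0, np.float64(0.0024)]
   [-0.72, -0.5, 0.09] [0, 0, np.float64(0.0024)]
   [-0.72, -0.49, 0.1] [0, 0, np.float64(0.0024)]
   [-0.73, -0.49, 0.09] [0, 0, np.float64(0.0024)]
   [-0.73, -0.48, 0.1] [0, 0, np.float64(0.0024)]
-> [0.489  0.0745 0.083 ] 1.165 rows 2
   [0.0, -0.0, 0.87] [0, 0, np.float64(0.0)]
   [0.0, -0.0, 0.87] [0, 0, np.float64(0.0)]
```

Call:
drive_tool:
  deltas:
    - {"slide":[-0.68,-0.55,0],"delta_rot":[0,0,0],"hand":1}
    - {"slide":[-0.69,-0.54,0],"delta_rot":[0,0,0],"hand":1}
    - {"slide":[-0.69,-0.54,0],"delta_rot":[0,0,0],"hand":1}
    - {"slide":[-0.69,-0.53,0],"delta_rot":[0,0,0],"hand":1}
    - {"slide":[-0.7,-0.53,0],"delta_rot":[0,0,0],"hand":1}

```text
time_s: 0.92
eef_pos: [0.2984, 0.3664, 0.2314]
eef_rot: [0.0, 0.153, 0.988, 0.0]
wrist_force: [1.0, -0.3, 0.5]
opening: 1.0
```

Call:
drive_tool:
  deltas:
    - {"slide":[-0.7,-0.52,0.1],"delta_rot":[0,0,0.005],"hand":1}
    - {"slide":[-0.71,-0.52,0.1],"delta_rot":[0,0,0.005],"hand":1}
    - {"slide":[-0.71,-0.51,0.1],"delta_rot":[0,0,0.005],"hand":1}
    - {"slide":[-0.71,-0.5,0.1],"delta_rot":[0,0,0.005],"hand":1}
    - {"slide":[-0.72,-0.5,0.1],"delta_rot":[0,0,0.005],"hand":1}

```text
time_s: 1.55
eef_pos: [0.4235, 0.187, 0.2063]
eef_rot: [0.0, 0.192, 0.981, 0.0]
wrist_force: [0.3, 0.4, -0.2]
opening: 0.999
```

Run:
```python
from h import *
plan([((.489,.074,.15),1.165),((.489,.074,.083),1.165)])
```

```text
t 1.55 p [0.4235 0.187  0.2063] psi 1.1838 tilt [ 6.e-04  2.e-04 -1.e+00] op 0.999 F [ 0.3  0.4 -0.2] q6 -1.03
-> [0.489 0.074 0.15 ] 1.165 rows 4
   [-0.52, -0.4, 0.28] [0, 0, np.float64(0.0015)]
   [-0.52, -0.4, 0.28] [0, 0, np.float64(0.0015)]
   [-0.52, -0.39, 0.28] [0, 0, np.float64(0.0015)]
   [-0.52, -0.39, 0.29] [0, 0, np.float64(0.0015)]
-> [0.489 0.074 0.083] 1.165 rows 2
   [0.0, -0.0, 0.67] [0, 0, np.float64(-0.0)]
   [0.0, -0.0, 0.67] [0, 0, np.float64(-0.0)]
```

Call:
drive_tool:
  deltas:
    - {"slide":[-0.52,-0.4,0.28],"delta_rot":[0,0,0.002],"hand":1}
    - {"slide":[-0.52,-0.4,0.28],"delta_rot":[0,0,0.002],"hand":1}
    - {"slide":[-0.52,-0.39,0.28],"delta_rot":[0,0,0.002],"hand":1}
    - {"slide":[-0.52,-0.39,0.28],"delta_rot":[0,0,0],"hand":1}
    - {"slide":[0,0,0],"delta_rot":[0,0,0],"hand":1}

```text
time_s: 2.17
eef_pos: [0.4884, 0.0736, 0.1493]
eef_rot: [-0.001, 0.203, 0.979, -0.0]
wrist_force: [0.2, 0.6, 0.2]
opening: 1.004
```

Run:
```python
from h import *
crop("side",(150,110,290,215),"s2.png")
crop("top",(170,170,250,230),"t3.png")
plan([((.489,.074,.083),1.165)])
```

```text
s2.png scale 5.714285714285714
t3.png scale 10.0
t 2.27 p [0.4881 0.0753 0.1502] psi 1.1647 tilt [-7.e-04  4.e-04 -1.e+00] op 1.0 F [-0.1  1.1 -0.2] q6 -1.25
-> [0.489 0.074 0.083] 1.165 rows 2
   [-0.01, -0.01, 0.67] [0, 0, np.float64(-0.0)]
   [-0.02, -0.01, 0.67] [0, 0, np.float64(-0.0)]
```

View pics/s2.png

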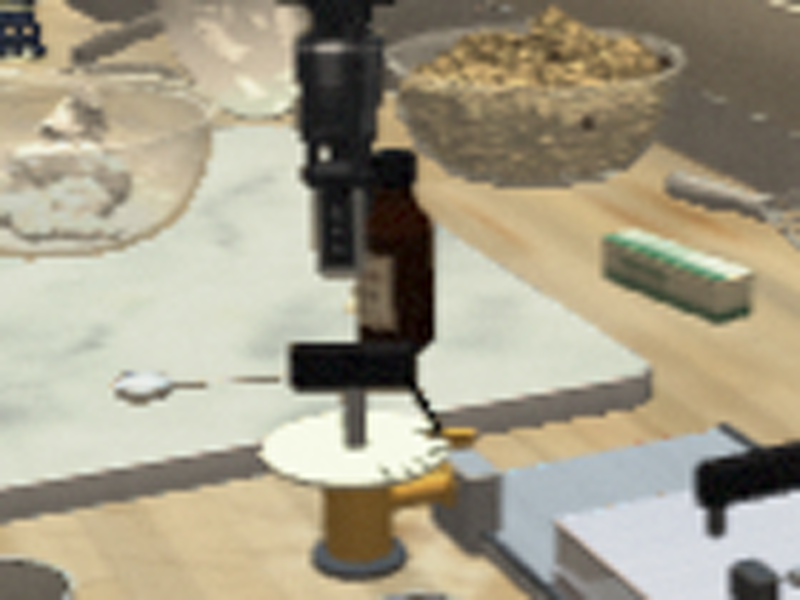

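The fingers are above the T-bar, which is at about (350,367) in the crop. The gripper is at about (340,230), so it's lined up. Next I descend and grip.

Call:
drive_tool:
  deltas:
    - {"slide":[-0.02,-0.01,0.67],"delta_rot":[0,0,0],"hand":1}
    - {"slide":[0,0,0.67],"delta_rot":[0,0,0],"hand":1}
    - {"slide":[0,0,0],"delta_rot":[0,0,0],"hand":0}
    - {"slide":[0,0,0],"delta_rot":[0,0,0],"hand":0}
    - {"slide":[0,0,0],"delta_rot":[0,0,0],"hand":0}

```text
time_s: 2.9
eef_pos: [0.4903, 0.0746, 0.0851]
eef_rot: [0.002, 0.201, 0.98, 0.0]
wrist_force: [0.3, 1.3, -0.6]
opening: 0.379
```

Call:
drive_tool:
  deltas:
    - {"slide":[0,0,0],"delta_rot":[0,0,0],"hand":0}
    - {"slide":[0,0,0],"delta_rot":[0,0,0],"hand":0}
    - {"slide":[0,0,0],"delta_rot":[0,0,0.02],"hand":0}
    - {"slide":[0,0,0],"delta_rot":[0,0,0.03],"hand":0}
    - {"slide":[0,0,0],"delta_rot":[0,0,0.03],"hand":0}

```text
time_s: 3.52
eef_pos: [0.4898, 0.0741, 0.0846]
eef_rot: [0.001, 0.324, 0.946, -0.0]
wrist_force: [-2.5, -1.4, 6.0]
opening: 0.131
```

Run:
```python
from h import *
plan([])
crop("side",(150,110,290,215),"s3.png")
```

```text
t 3.52 p [0.4898 0.0741 0.0846] psi 0.9114 tilt [ 1.6e-03 -7.0e-04 -1.0e+00] op 0.131 F [-2.5 -1.4  6. ] q6 -1.0
s3.png scale 5.714285714285714
```

View pics/s3.png

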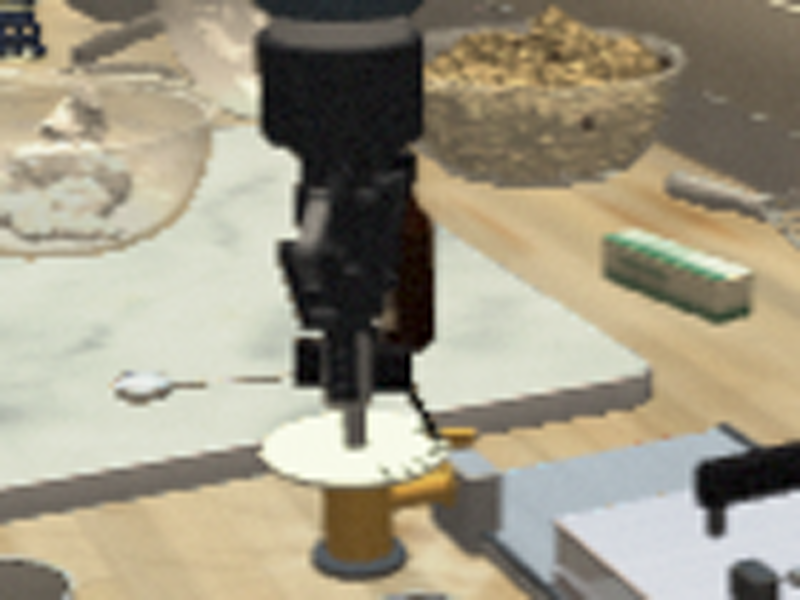

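The bar is gripped, with an opening of about 11 mm. I'll keep turning it shut.

Call:
drive_tool:
  deltas:
    - {"slide":[0,0,0],"delta_rot":[0,0,0.045],"hand":0}
    - {"slide":[0,0,0],"delta_rot":[0,0,0.045],"hand":0}
    - {"slide":[0,0,0],"delta_rot":[0,0,0.045],"hand":0}
    - {"slide":[0,0,0],"delta_rot":[0,0,0.045],"hand":0}
    - {"slide":[0,0,0],"delta_rot":[0,0,0],"hand":0}

```text
time_s: 4.2
eef_pos: [0.4899, 0.0742, 0.0846]
eef_rot: [0.001, 0.574, 0.819, 0.0]
wrist_force: [-1.1, -0.6, 5.2]
opening: 0.128
```

Run:
```python
from h import *
plan([])
crop("side",(150,110,290,215),"s4.png")
```

```text
t 4.2 p [0.4899 0.0742 0.0846] psi 0.3472 tilt [ 2.e-03 -5.e-04 -1.e+00] op 0.128 F [-1.1 -0.6  5.2] q6 -0.44
s4.png scale 5.714285714285714
```

View pics/s4.png

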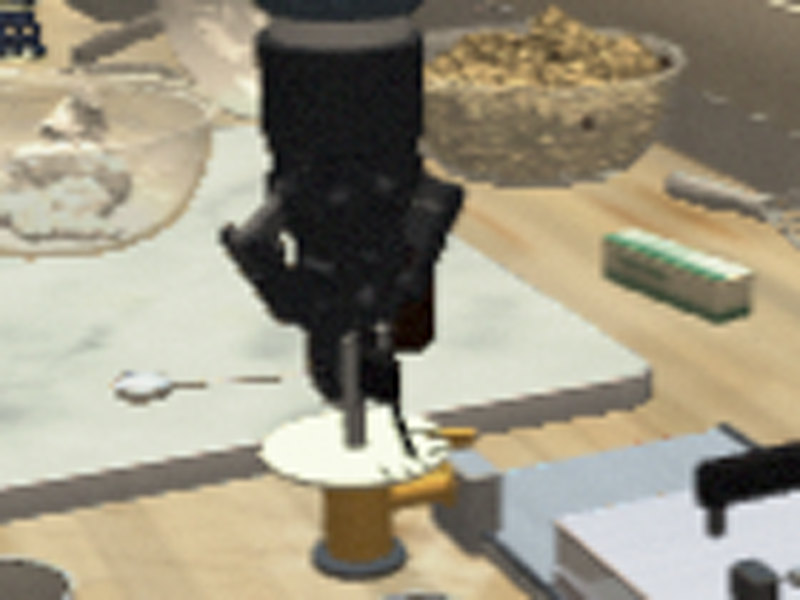

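The bar and pointer follow the gripper. The pointer is now at about (405,440) and moving towards the shut tick, so I'll turn the last 0.34 rad.

Call:
drive_tool:
  deltas:
    - {"slide":[0,0,0],"delta_rot":[0,0,0.04],"hand":0}
    - {"slide":[0,0,0],"delta_rot":[0,0,0.04],"hand":0}
    - {"slide":[0,0,0],"delta_rot":[0,0,0.03],"hand":0}
    - {"slide":[0,0,0],"delta_rot":[0,0,0],"hand":0}
    - {"slide":[0,0,0],"delta_rot":[0,0,0],"hand":0}

```text
time_s: 4.88
eef_pos: [0.4901, 0.0742, 0.0847]
eef_rot: [0.001, 0.705, 0.709, 0.0]
wrist_force: [-0.4, 0.0, 4.3]
opening: 0.13
```

Call:
drive_tool:
  deltas:
    - {"slide":[0,0,0],"delta_rot":[0,0,0],"hand":0.35}
    - {"slide":[0,0,0],"delta_rot":[0,0,0],"hand":0.35}
    - {"slide":[0,0,-0.7],"delta_rot":[0,0,0],"hand":0.45}
    - {"slide":[0,0,-0.7],"delta_rot":[0,0,0],"hand":0.6}
    - {"slide":[0.5,0,-0.5],"delta_rot":[0,0,0],"hand":0.6}

```text
time_s: 5.5
eef_pos: [0.4896, 0.0987, 0.1799]
eef_rot: [0.001, 0.707, 0.707, 0.0]
wrist_force: [0.4, -0.4, -0.4]
opening: 0.607
```

Run:
```python
from h import *
plan([(S(.010,-.045,.15),.0118),(S(.010,-.045,.078),.0118)])
crop("top",(170,170,250,230),"t4.png")
crop("side",(150,110,290,215),"s5.png")
```

```text
t 5.5 p [0.4896 0.0987 0.1799] psi 0.0007 tilt [ 1.5e-03 -2.0e-04 -1.0e+00] op 0.607 F [ 0.4 -0.4 -0.4] q6 -0.04
-> [ 0.6465 -0.1329  0.15  ] 0.012 rows 7
   [-0.66, 0.45, 0.09] [0, 0, np.float64(-0.0005)]
   [-0.66, 0.45, 0.08] [0, 0, np.float64(-0.0005)]
   [-0.66, 0.44, 0.09] [0, 0, np.float64(-0.0005)]
   [-0.67, 0.45, 0.08] [0, 0, np.float64(-0.0005)]
   [-0.67, 0.44, 0.09] [0, 0, np.float64(-0.0005)]
   [-0.66, 0.44, 0.08] [0, 0, np.float64(-0.0005)]
   [-0.67, 0.44, 0.09] [0, 0, np.float64(-0.0005)]
-> [ 0.6465 -0.1329  0.078 ] 0.012 rows 2
   [0.0, 0.0, 0.72] [0, 0, np.float64(-0.0)]
   [0.0, 0.0, 0.72] [0, 0, np.float64(-0.0)]
t4.png scale 10.0
s5.png scale 5.714285714285714
```

View pics/s5.png

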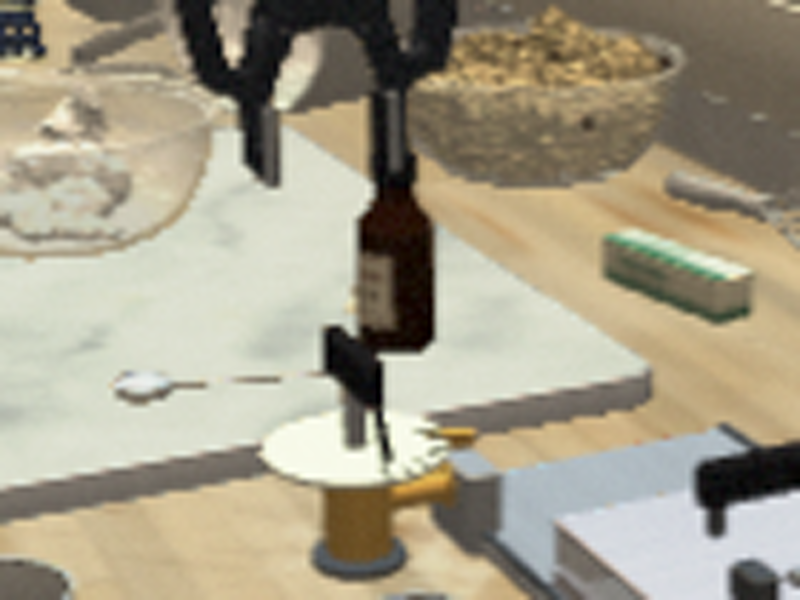

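View pics/t4.png

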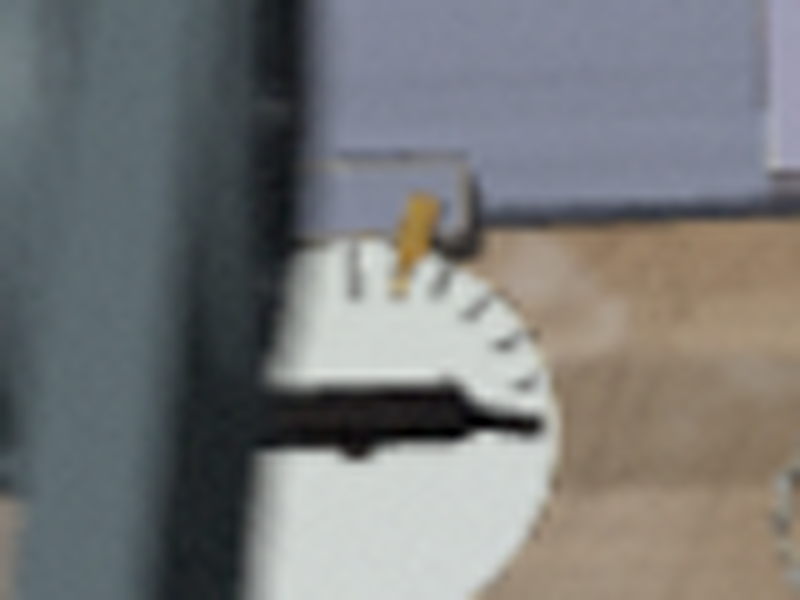

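The valve is shut: the pointer at (540,425) sits on the shut tick. The clip is near (412,245), about 1.27 rad. Next is the bolt.

Call:
drive_tool:
  deltas:
    - {"slide":[-0.66,0.45,0.05],"delta_rot":[0,0,-0.001],"hand":0.6}
    - {"slide":[-0.66,0.45,0.05],"delta_rot":[0,0,-0.001],"hand":0.6}
    - {"slide":[-0.66,0.45,0.05],"delta_rot":[0,0,-0.001],"hand":0.6}
    - {"slide":[-0.66,0.44,0.1],"delta_rot":[0,0,0],"hand":0.6}
    - {"slide":[-0.67,0.44,0.1],"delta_rot":[0,0,0],"hand":0.6}

```text
time_s: 6.22
eef_pos: [0.6018, -0.0665, 0.1592]
eef_rot: [-0.001, 0.703, 0.711, -0.0]
wrist_force: [0.2, 0.3, 1.0]
opening: 0.602
```

Call:
drive_tool:
  deltas:
    - {"slide":[-0.67,0.44,0.1],"delta_rot":[0,0,0],"hand":0.6}
    - {"slide":[-0.66,0.44,0.1],"delta_rot":[0,0,0],"hand":0.6}
    - {"slide":[0,0,0],"delta_rot":[0,0,0],"hand":0.6}
    - {"slide":[0,0,0],"delta_rot":[0,0,0],"hand":0.6}
    - {"slide":[0,0,0],"delta_rot":[0,0,0],"hand":0.6}

```text
time_s: 6.85
eef_pos: [0.6461, -0.1301, 0.1505]
eef_rot: [-0.0, 0.702, 0.712, -0.0]
wrist_force: [-0.7, -0.5, -0.4]
opening: 0.599
```

Run:
```python
from h import *
plan([(S(.010,-.045,.078),.0118)])
crop("side",(220,110,360,215),"s6.png")
crop("top",(230,95,330,170),"t6.png")
```

```text
t 6.85 p [ 0.6461 -0.1301  0.1505] psi 0.0135 tilt [-7.e-04  4.e-04 -1.e+00] op 0.599 F [-0.7 -0.5 -0.4] q6 -0.39
-> [ 0.6465 -0.1329  0.078 ] 0.012 rows 2
   [-0.03, 0.0, 0.73] [0, 0, np.float64(0.0003)]
   [-0.03, 0.01, 0.72] [0, 0, np.float64(0.0003)]
s6.png scale 5.714285714285714
t6.png scale 8.0
```

View pics/s6.png

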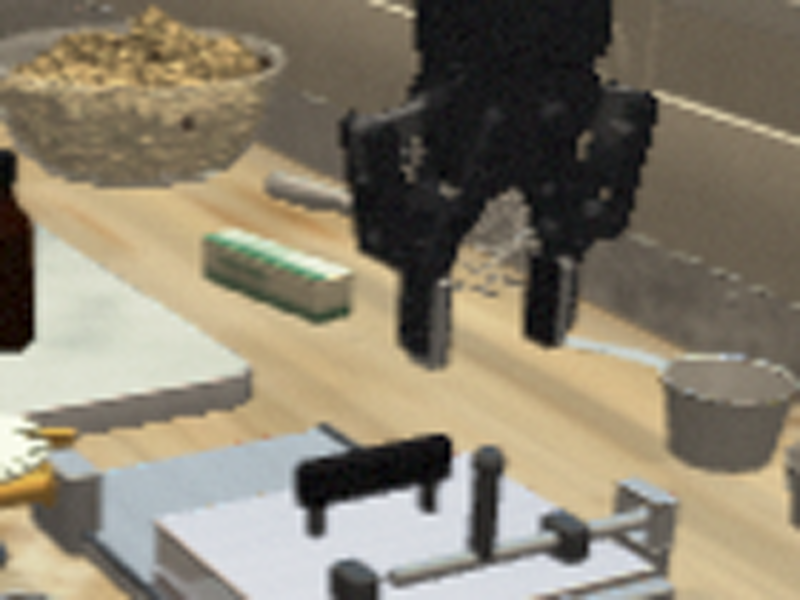

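The pin at (487,500) lies between the two fingers. I'll descend, grip and draw.

Call:
drive_tool:
  deltas:
    - {"slide":[-0.06,0,0.7],"delta_rot":[0,0,0],"hand":0.6}
    - {"slide":[0,0,0.7],"delta_rot":[0,0,0],"hand":0.6}
    - {"slide":[0,0,0],"delta_rot":[0,0,0],"hand":0}
    - {"slide":[0,0,0],"delta_rot":[0,0,0],"hand":0}
    - {"slide":[0,0,0],"delta_rot":[0,0,0],"hand":0}

```text
time_s: 7.58
eef_pos: [0.6481, -0.1341, 0.0829]
eef_rot: [0.001, 0.703, 0.712, 0.001]
wrist_force: [0.8, 1.6, 1.1]
opening: 0.113
```

Call:
drive_tool:
  deltas:
    - {"slide":[0,0,0],"delta_rot":[0,0,0],"hand":0}
    - {"slide":[0,-0.16,0],"delta_rot":[0,0,0],"hand":0}
    - {"slide":[0,-0.16,0],"delta_rot":[0,0,0],"hand":0}
    - {"slide":[0,-0.16,0],"delta_rot":[0,0,0],"hand":0}
    - {"slide":[0,-0.12,0],"delta_rot":[0,0,0],"hand":0}

```text
time_s: 8.2
eef_pos: [0.6188, -0.1348, 0.0828]
eef_rot: [0.003, 0.703, 0.711, 0.002]
wrist_force: [19.9, 3.2, -6.8]
opening: 0.114
```

Run:
```python
from h import *
plan([])
crop("side",(220,110,360,215),"s7.png")
```

```text
t 8.2 p [ 0.6188 -0.1348  0.0828] psi 0.0124 tilt [ 0.0062 -0.0013 -1.    ] op 0.114 F [19.9  3.2 -6.8] q6 -0.42
s7.png scale 5.714285714285714
```

View pics/s7.png

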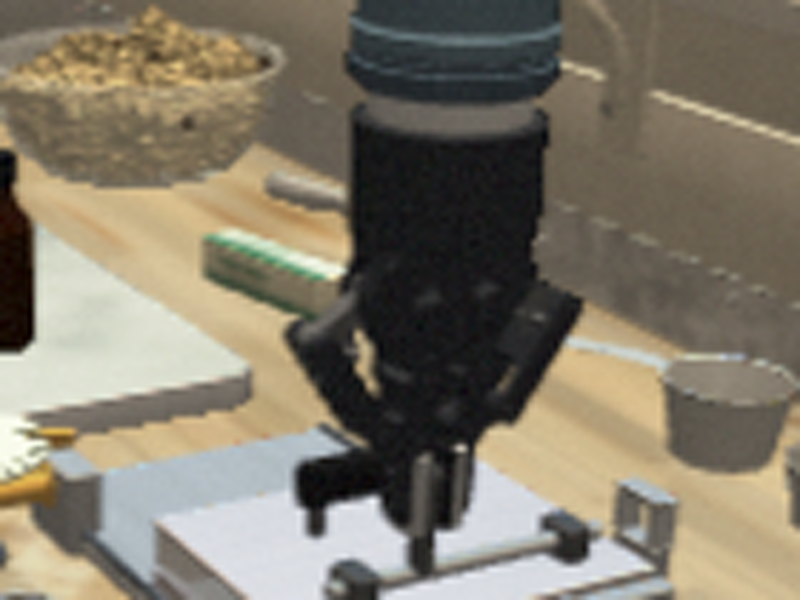

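The bolt met its stop (20 N against 2 N of friction), and the rod is clear of the keeper. I'll release, rotate and go to the hood bar.

Call:
drive_tool:
  deltas:
    - {"slide":[0,0.02,0],"delta_rot":[0,0,0],"hand":0.5}
    - {"slide":[0,0,0],"delta_rot":[0,0,0],"hand":0.5}
    - {"slide":[0,0,-0.6],"delta_rot":[0,0,0],"hand":0.5}
    - {"slide":[0,0,-0.7],"delta_rot":[0,0,0.03],"hand":0.5}
    - {"slide":[0.5,0,0],"delta_rot":[0,0,0.05],"hand":0.5}

```text
time_s: 8.88
eef_pos: [0.6216, -0.1117, 0.1494]
eef_rot: [0.003, 0.788, 0.615, 0.001]
wrist_force: [0.1, 0.8, -1.4]
opening: 0.5
```

Call:
drive_tool:
  deltas:
    - {"slide":[0,0,0],"delta_rot":[0,0,0.055],"hand":0.5}
    - {"slide":[0,0,0],"delta_rot":[0,0,0.055],"hand":0.5}
    - {"slide":[0,0,0],"delta_rot":[0,0,0.055],"hand":0.5}
    - {"slide":[0,0,0],"delta_rot":[0,0,0.055],"hand":0.5}
    - {"slide":[0,0,0],"delta_rot":[0,0,0.055],"hand":0.5}

```text
time_s: 9.5
eef_pos: [0.6192, -0.1096, 0.1454]
eef_rot: [-0.0, 0.973, 0.229, -0.001]
wrist_force: [0.4, 0.2, 0.3]
opening: 0.503
```

Run:
```python
from h import *
plan([((.636,-.066,.14),np.pi/2+.0118),((.636,-.066,.066),np.pi/2+.0118)])
crop("side",(220,110,360,215),"s8.png")
```

```text
t 9.5 p [ 0.6192 -0.1096  0.1454] psi -1.1084 tilt [-0.0013  0.     -1.    ] op 0.503 F [0.4 0.2 0.3] q6 0.75
-> [ 0.636 -0.066  0.14 ] -1.559 rows 3
   [0.23, -0.21, 0.04] [0, 0, np.float64(0.0478)]
   [0.2, -0.24, 0.03] [0, 0, np.float64(0.0478)]
   [0.15, -0.27, 0.04] [0, 0, np.float64(0.0478)]
-> [ 0.636 -0.066  0.066] -1.559 rows 2
   [0.0, -0.0, 0.74] [0, 0, np.float64(0.0)]
   [0.0, -0.0, 0.74] [0, 0, np.float64(0.0)]
s8.png scale 5.714285714285714
```

View pics/s8.png

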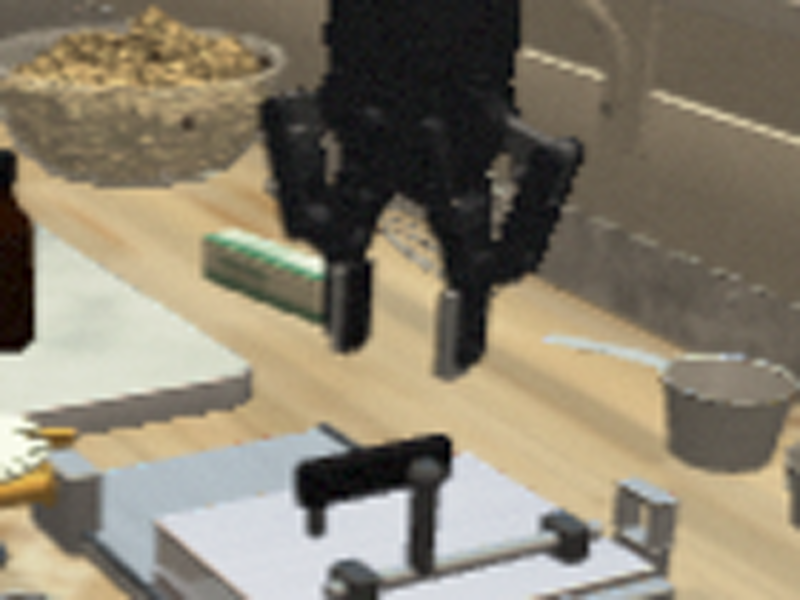

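The bolt is drawn: the pin is now at (425,520), left of where it was at 487. I'll go down onto the hood bar.

Call:
drive_tool:
  deltas:
    - {"slide":[0.23,-0.21,0],"delta_rot":[0,0,0.048],"hand":0.5}
    - {"slide":[0.2,-0.24,0],"delta_rot":[0,0,0.048],"hand":0.5}
    - {"slide":[0.15,-0.27,0.1],"delta_rot":[0,0,0.048],"hand":0.5}
    - {"slide":[0,0,0.74],"delta_rot":[0,0,0],"hand":0.5}
    - {"slide":[0,0,0.72],"delta_rot":[0,0,0],"hand":0.5}

```text
time_s: 10.18
eef_pos: [0.6362, -0.0657, 0.0671]
eef_rot: [0.0, 1.0, 0.01, 0.0]
wrist_force: [-0.3, 0.3, -0.8]
opening: 0.503
```

Call:
drive_tool:
  deltas:
    - {"slide":[0,0,0],"delta_rot":[0,0,0],"hand":0}
    - {"slide":[0,0,0],"delta_rot":[0,0,0],"hand":0}
    - {"slide":[0,0,0],"delta_rot":[0,0,0],"hand":0}
    - {"slide":[0,0,0],"delta_rot":[0,0,0],"hand":0}
    - {"slide":[0,0,0],"delta_rot":[0,0,0],"hand":0}

```text
time_s: 10.8
eef_pos: [0.6362, -0.066, 0.0683]
eef_rot: [0.0, 1.0, 0.008, -0.0]
wrist_force: [-2.1, -0.7, -3.4]
opening: 0.124
```

Run:
```python
from h import *
o,p,R=pose();plan([(p+S(0,.142)-S(0,0),None)],step=.03)
crop("side",(220,110,360,215),"s9.png")
```

```text
t 10.8 p [ 0.6362 -0.066   0.0683] psi -1.5547 tilt [-0.e+00 -3.e-04 -1.e+00] op 0.124 F [-2.1 -0.7 -3.4] q6 1.27
-> [0.6345 0.076  0.0683] -1.555 rows 5
   [0.0, -0.57, -0.0] [0, 0, np.float64(-0.0)]
   [0.0, -0.57, -0.0] [0, 0, np.float64(-0.0)]
   [0.0, -0.57, -0.0] [0, 0, np.float64(-0.0)]
   [0.01, -0.56, -0.0] [0, 0, np.float64(-0.0)]
   [0.0, -0.57, -0.0] [0, 0, np.float64(-0.0)]
s9.png scale 5.714285714285714
```

View pics/s9.png

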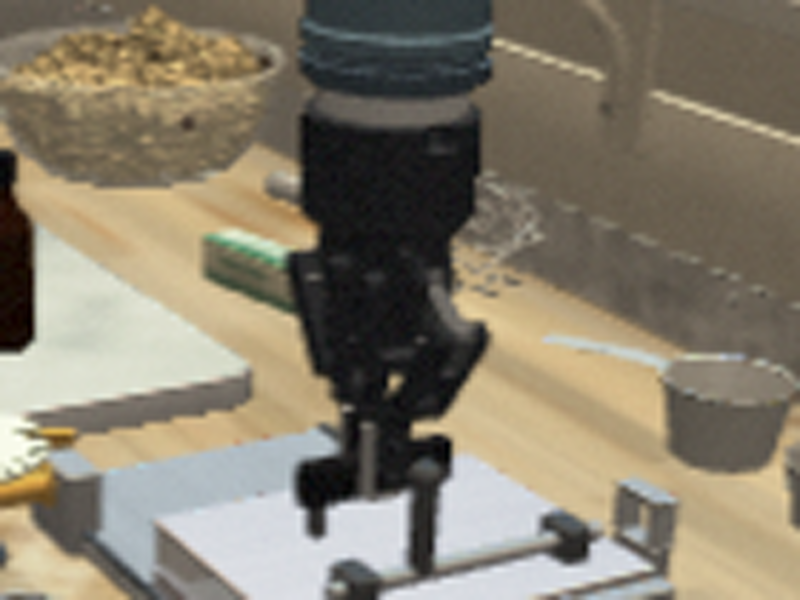

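The bar is gripped. I'll slide the hood open, starting gently.

Call:
drive_tool:
  deltas:
    - {"slide":[0,-0.3,0],"delta_rot":[0,0,0],"hand":0}
    - {"slide":[0,-0.4,0],"delta_rot":[0,0,0],"hand":0}
    - {"slide":[0,-0.4,0],"delta_rot":[0,0,0],"hand":0}
    - {"slide":[0,-0.4,0],"delta_rot":[0,0,0],"hand":0}
    - {"slide":[0,-0.4,0],"delta_rot":[0,0,0],"hand":0}

```text
time_s: 11.48
eef_pos: [0.6342, 0.0289, 0.0683]
eef_rot: [0.001, 1.0, 0.008, -0.001]
wrist_force: [-5.0, -4.2, -1.5]
opening: 0.121
```

Call:
drive_tool:
  deltas:
    - {"slide":[-0.01,-0.4,0],"delta_rot":[0,0,0],"hand":0}
    - {"slide":[-0.01,-0.3,0],"delta_rot":[0,0,0],"hand":0}
    - {"slide":[0,-0.15,0],"delta_rot":[0,0,0],"hand":0}
    - {"slide":[0,-0.08,0],"delta_rot":[0,0,0],"hand":0}
    - {"slide":[0,0,0],"delta_rot":[0,0,0],"hand":0}

```text
time_s: 12.1
eef_pos: [0.6333, 0.0739, 0.0683]
eef_rot: [0.001, 1.0, 0.008, -0.0]
wrist_force: [-3.6, -8.2, -0.6]
opening: 0.123
```

Run:
```python
from h import *
plan([])
crop("side",(190,110,330,215),"s10.png")
```

```text
t 12.1 p [0.6333 0.0739 0.0683] psi -1.5551 tilt [ 0.     -0.0026 -1.    ] op 0.123 F [-3.6 -8.2 -0.6] q6 1.49
s10.png scale 5.714285714285714
```

View pics/s10.png

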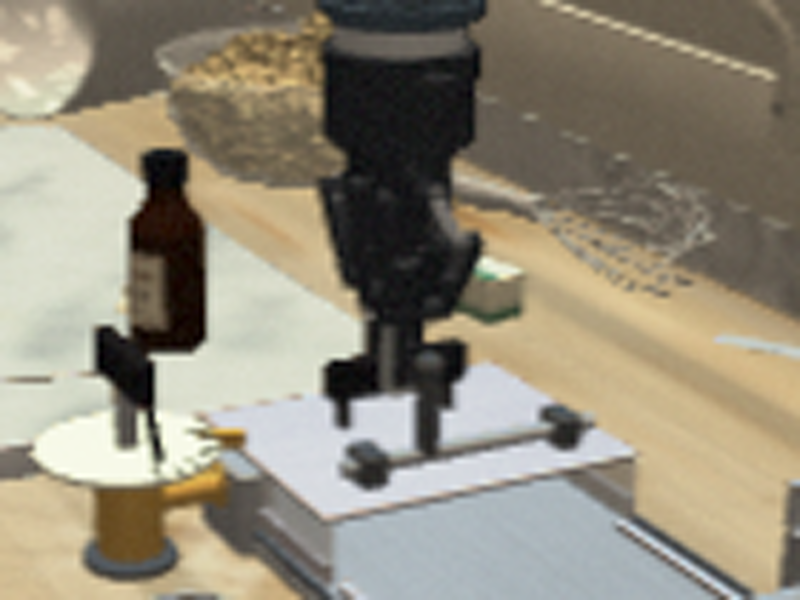

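The hood moved 140 mm and met its stop. I'll release, lift, turn the jaws back along x and look at the cutters.

Call:
drive_tool:
  deltas:
    - {"slide":[0,0.02,0],"delta_rot":[0,0,0],"hand":0.4}
    - {"slide":[0,0,0],"delta_rot":[0,0,0],"hand":0.4}
    - {"slide":[0,0,-0.5],"delta_rot":[0,0,0],"hand":0.5}
    - {"slide":[0,0,-0.8],"delta_rot":[0,0,-0.03],"hand":0.8}
    - {"slide":[0,0,-0.8],"delta_rot":[0,0,-0.055],"hand":1}

```text
time_s: 12.78
eef_pos: [0.6334, 0.0751, 0.1743]
eef_rot: [-0.0, 0.99, 0.143, 0.001]
wrist_force: [1.2, 0.6, 0.3]
opening: 0.907
```

Run:
```python
from h import *
c=crop("top",(180,100,360,235),"t11.png")
```

```text
t11.png scale 4.444444444444445
```

View pics/t11.png

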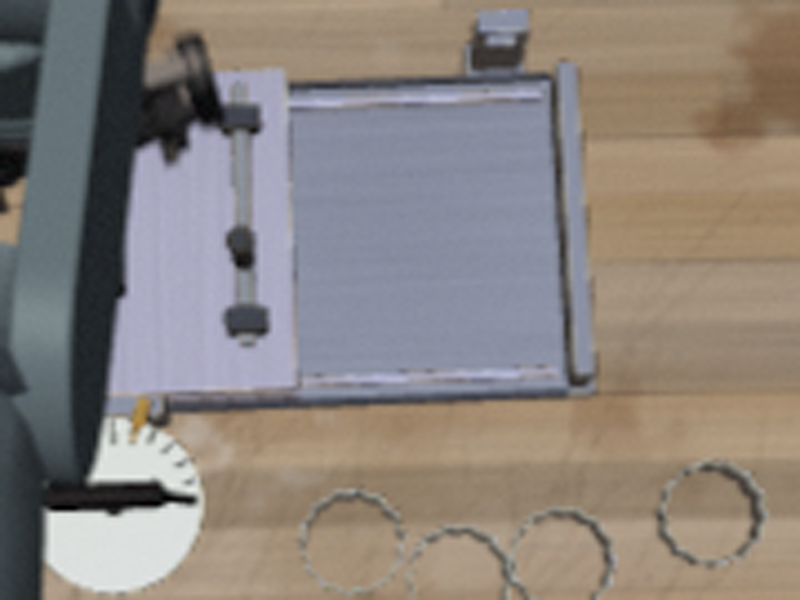

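One cutter has been knocked: the third is now at about (560,560) and close to the second. I'll measure all four with circle fits at rim height.

```bash
cat >> h.py <<'E'
def rings(c,box,name=None,z=.030,p2=22,mind=45):
    x0,y0,x1,y1=box;s=6
    g=cv2.cvtColor(cv2.resize(c["frame"][y0:y1,x0:x1],None,fx=s,fy=s,interpolation=cv2.INTER_CUBIC),cv2.COLOR_RGB2GRAY)
    g=cv2.GaussianBlur(g,(0,0),3)
    cs=cv2.HoughCircles(g,cv2.HOUGH_GRADIENT,1.5,s*18,param1=60,param2=p2,minRadius=int(s*10.5),maxRadius=int(s*13.5))
    out=[]
    im=cv2.cvtColor(g,cv2.COLOR_GRAY2BGR)
    if cs is not None:
        for u,v,r in cs[0]:
            uv=(x0+(u+.5)/s-.5,y0+(v+.5)/s-.5);w=ray(c,uv,z);out.append(w)
            print("px",np.round(uv,1),"r",round(r/s,2),"rmm",round(r/s/c["mtx"][0,0]*(c["R"]@w+c["t"])[2]*1000,1),"world",w.round(4),"S",toS(w).round(4))
            cv2.circle(im,(int(u),int(v)),int(r),(0,0,255),1);cv2.circle(im,(int(u),int(v)),2,(0,0,255),-1)
    if name: cv2.imwrite("pics/"+name,cv2.resize(im,None,fx=min(1,800/im.shape[1]),fy=min(1,800/im.shape[1])))
    return out
E
python3 - <<'E'
from h import *
rings(ctrl.camera("top"),(230,195,370,255),"r1.png")
E
```

```text
px [338. 216.] r 10.75 rmm 25.1 world [ 0.4806 -0.2298  0.03  ] S [-0.1571 -0.14    0.03  ]
px [282.5 231.2] r 12.8 rmm 29.7 world [ 0.4477 -0.0995  0.03  ] S [-0.1884 -0.0093  0.03  ]
px [304.  227.7] r 11.9 rmm 27.6 world [ 0.4548 -0.1496  0.03  ] S [-0.1819 -0.0595  0.03  ]
```

View pics/r1.png

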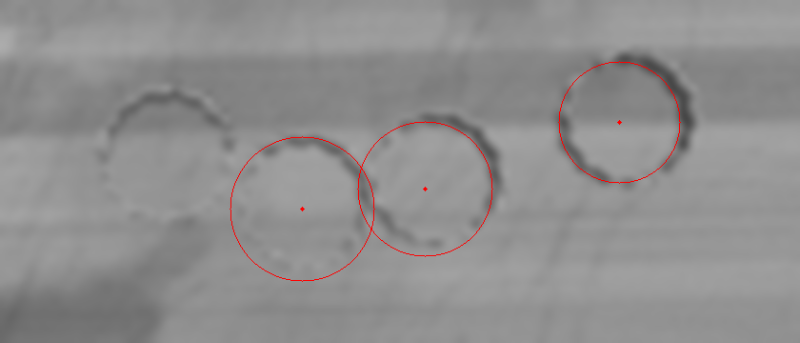

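Run:
```python
from h import *
c=ctrl.camera("top")
for n,u,v in[("A",165,154),("B",303,205),("C",430,181),("D",626,120)]:
    w=ray(c,(230+u/5.714,195+v/5.714),.03);print(n,w.round(4),toS(w).round(4))
w=ray(c,(230+626/5.714,195+120/5.714),.03)
plan([((w[0],w[1],.12),.0118),((w[0],w[1],.008),.0118)])
```

```text
A [ 0.4702 -0.0453  0.03  ] [-0.1652  0.0447  0.03  ]
B [ 0.4484 -0.1009  0.03  ] [-0.1877 -0.0106  0.03  ]
C [ 0.4571 -0.1527  0.03  ] [-0.1796 -0.0626  0.03  ]
D [ 0.4804 -0.2336  0.03  ] [-0.1573 -0.1437  0.03  ]
t 12.93 p [0.6356 0.075  0.1767] psi -1.288 tilt [ 7.6e-03  1.0e-04 -1.0e+00] op 1.0 F [-0.4  0.6  0. ] q6 1.22
-> [ 0.4804 -0.2336  0.12  ] 0.012 rows 8
   [-0.59, 0.63, 0.14] [0, 0, np.float64(-0.0517)]
   [-0.68, 0.53, 0.14] [0, 0, np.float64(-0.0517)]
   [-0.76, 0.41, 0.14] [0, 0, np.float64(-0.0517)]
   [-0.82, 0.28, 0.14] [0, 0, np.float64(-0.0517)]
   [-0.85, 0.15, 0.14] [0, 0, np.float64(-0.0517)]
   [-0.86, 0.01, 0.14] [0, 0, np.float64(-0.0517)]
   [-0.85, -0.13, 0.15] [0, 0, np.float64(-0.0517)]
   [-0.83, -0.27, 0.14] [0, 0, np.float64(-0.0517)]
-> [ 0.4804 -0.2336  0.008 ] 0.012 rows 3
   [0.0, 0.0, 0.75] [0, 0, np.float64(-0.0)]
   [0.0, 0.0, 0.75] [0, 0, np.float64(-0.0)]
   [0.0, 0.01, 0.74] [0, 0, np.float64(-0.0)]
```

Call:
drive_tool:
  deltas:
    - {"slide":[-0.59,0.63,0],"delta_rot":[0,0,-0.052],"hand":1}
    - {"slide":[-0.68,0.53,0],"delta_rot":[0,0,-0.052],"hand":1}
    - {"slide":[-0.76,0.41,0.1],"delta_rot":[0,0,-0.052],"hand":1}
    - {"slide":[-0.82,0.28,0.1],"delta_rot":[0,0,-0.052],"hand":1}
    - {"slide":[-0.85,0.15,0.1],"delta_rot":[0,0,-0.052],"hand":1}

```text
time_s: 13.55
eef_pos: [0.5351, -0.119, 0.1566]
eef_rot: [-0.001, 0.852, 0.524, -0.0]
wrist_force: [0.6, -0.3, -0.0]
opening: 0.998
```

Run:
```python
from h import *
plan([((.4804,-.2336,.11),.0118),((.4804,-.2336,.008),.0118)])
```

```text
t 13.55 p [ 0.5351 -0.119   0.1566] psi -0.4672 tilt [-8.e-04  8.e-04 -1.e+00] op 0.998 F [ 0.6 -0.3 -0. ] q6 0.03
-> [ 0.4804 -0.2336  0.11  ] 0.012 rows 4
   [-0.63, 0.01, 0.23] [0, 0, np.float64(-0.0381)]
   [-0.63, -0.06, 0.23] [0, 0, np.float64(-0.0381)]
   [-0.62, -0.14, 0.24] [0, 0, np.float64(-0.0381)]
   [-0.61, -0.21, 0.23] [0, 0, np.float64(-0.0381)]
-> [ 0.4804 -0.2336  0.008 ] 0.012 rows 3
   [0.0, 0.0, 0.68] [0, 0, np.float64(-0.0)]
   [0.0, 0.0, 0.68] [0, 0, np.float64(-0.0)]
   [0.0, 0.0, 0.68] [0, 0, np.float64(-0.0)]
```

Call:
drive_tool:
  deltas:
    - {"slide":[-0.63,0.01,0.23],"delta_rot":[0,0,-0.038],"hand":1}
    - {"slide":[-0.63,-0.06,0.23],"delta_rot":[0,0,-0.038],"hand":1}
    - {"slide":[-0.62,-0.14,0.23],"delta_rot":[0,0,-0.038],"hand":1}
    - {"slide":[-0.61,-0.21,0.23],"delta_rot":[0,0,-0.038],"hand":1}
    - {"slide":[0,0,0],"delta_rot":[0,0,0],"hand":1}

```text
time_s: 14.18
eef_pos: [0.4792, -0.2336, 0.11]
eef_rot: [-0.001, 0.706, 0.708, -0.0]
wrist_force: [0.4, 0.7, 0.2]
opening: 0.995
```

Run:
```python
from h import *
plan([((.4804,-.2336,.008),.0118)])
crop("side",(190,150,330,255),"s12.png")
crop("top",(230,180,370,250),"t12.png")
```

```text
t 14.18 p [ 0.4792 -0.2336  0.11  ] psi 0.0023 tilt [-0.0022  0.0019 -1.    ] op 0.995 F [0.4 0.7 0.2] q6 -0.68
-> [ 0.4804 -0.2336  0.008 ] 0.012 rows 3
   [-0.0, 0.01, 0.68] [0, 0, np.float64(-0.001)]
   [-0.0, 0.01, 0.68] [0, 0, np.float64(-0.001)]
   [-0.0, 0.0, 0.68] [0, 0, np.float64(-0.001)]
s12.png scale 5.714285714285714
t12.png scale 5.714285714285714
```

View pics/s12.png

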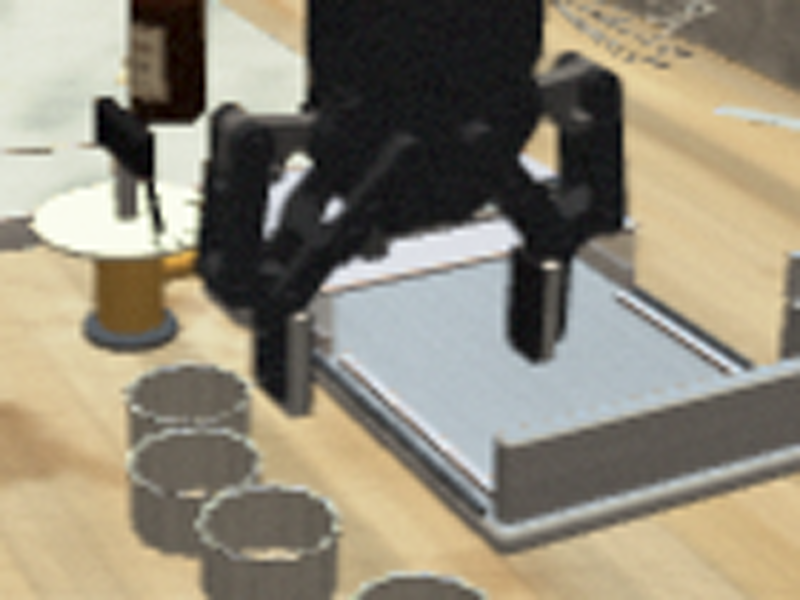

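View pics/t12.png

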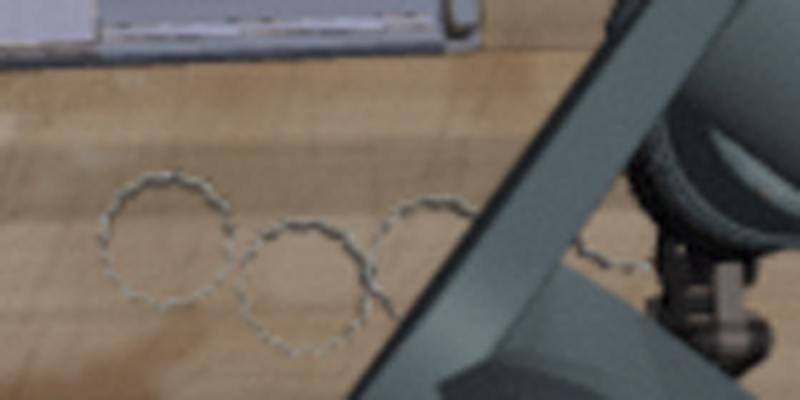

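D (the bottom of the crop, about (420,600)) is below the open jaws. I'll descend and grip.

Call:
drive_tool:
  deltas:
    - {"slide":[0,0.02,0.7],"delta_rot":[0,0,-0.002],"hand":1}
    - {"slide":[0,0,0.7],"delta_rot":[0,0,0],"hand":1}
    - {"slide":[0,0,0.64],"delta_rot":[0,0,0],"hand":1}
    - {"slide":[0,0,0],"delta_rot":[0,0,0],"hand":0.3}
    - {"slide":[0,0,0],"delta_rot":[0,0,0],"hand":0.3}

```text
time_s: 14.9
eef_pos: [0.4828, -0.2326, 0.0111]
eef_rot: [0.001, 0.703, 0.712, 0.0]
wrist_force: [-7.5, 8.7, 28.1]
opening: 0.608
```

Call:
drive_tool:
  deltas:
    - {"slide":[0,0,0],"delta_rot":[0,0,0],"hand":0.3}
    - {"slide":[0,0,0],"delta_rot":[0,0,0],"hand":0.3}
    - {"slide":[0,0,-0.5],"delta_rot":[0,0,0],"hand":0.3}
    - {"slide":[0,0,-0.6],"delta_rot":[0,0,0],"hand":0.3}
    - {"slide":[0,0,-0.6],"delta_rot":[0,0,0],"hand":0.3}

```text
time_s: 15.52
eef_pos: [0.4818, -0.2329, 0.0962]
eef_rot: [0.0, 0.703, 0.711, 0.0]
wrist_force: [0.2, 0.3, -0.3]
opening: 0.594
```

Run:
```python
from h import *
plan([(S(.04,-.04,.095),.0118),(S(.04,-.04,.021),.0118)])
crop("side",(190,150,330,255),"s13.png")
```

```text
t 15.53 p [ 0.4818 -0.2329  0.0962] psi 0.0123 tilt [ 5.e-04 -4.e-04 -1.e+00] op 0.594 F [ 0.2  0.3 -0.3] q6 -0.68
-> [ 0.6765 -0.1275  0.095 ] 0.012 rows 5
   [0.41, 0.78, 0.0] [0, 0, np.float64(0.0)]
   [0.41, 0.78, 0.01] [0, 0, np.float64(0.0)]
   [0.41, 0.79, 0.0] [0, 0, np.float64(0.0)]
   [0.41, 0.78, 0.01] [0, 0, np.float64(0.0)]
   [0.42, 0.79, 0.0] [0, 0, np.float64(0.0)]
-> [ 0.6765 -0.1275  0.021 ] 0.012 rows 2
   [-0.0, -0.0, 0.74] [0, 0, np.float64(0.0001)]
   [-0.0, -0.0, 0.74] [0, 0, np.float64(0.0001)]
s13.png scale 5.714285714285714
```

View pics/s13.png

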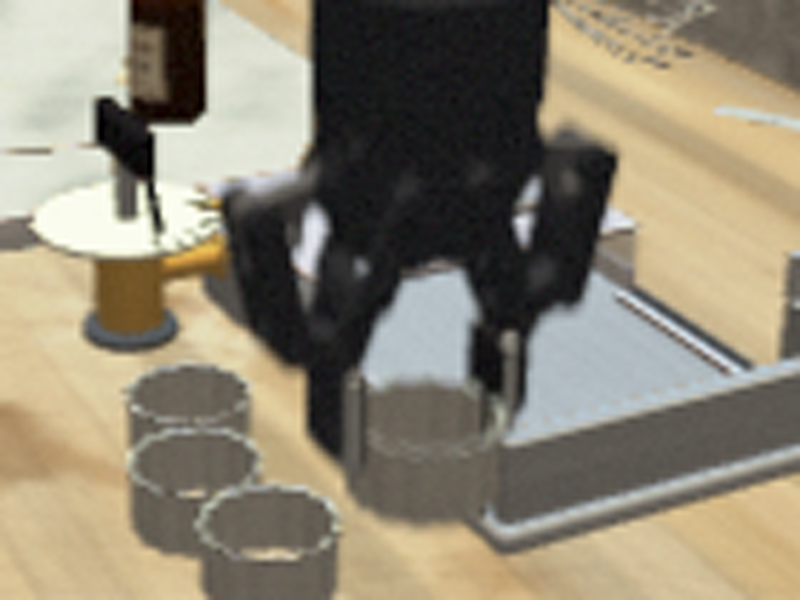

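The cutter is held (opening 0.594) and hangs level. The gripper's knuckles are wide near the keeper post, so I'll place this one at steamer x = +31, y = -40.

Call:
drive_tool:
  deltas:
    - {"slide":[0.41,0.74,-0.1],"delta_rot":[0,0,0],"hand":0.3}
    - {"slide":[0.41,0.74,0],"delta_rot":[0,0,0],"hand":0.3}
    - {"slide":[0.41,0.74,0],"delta_rot":[0,0,0],"hand":0.3}
    - {"slide":[0.41,0.74,0],"delta_rot":[0,0,0],"hand":0.3}
    - {"slide":[0.41,0.74,0],"delta_rot":[0,0,0],"hand":0.3}

```text
time_s: 16.2
eef_pos: [0.6668, -0.1273, 0.1002]
eef_rot: [0.0, 0.703, 0.711, 0.0]
wrist_force: [-0.0, -0.5, 0.0]
opening: 0.599
```

Run:
```python
from h import *
plan([(S(.031,-.04,.06),.0118),(S(.031,-.04,.024),.0118)])
crop("side",(250,120,362,204),"s14.png")
```

```text
t 16.2 p [ 0.6668 -0.1273  0.1002] psi 0.0124 tilt [ 8.e-04 -4.e-04 -1.e+00] op 0.599 F [-0.  -0.5  0. ] q6 -0.38
-> [ 0.6675 -0.1276  0.06  ] 0.012 rows 1
   [-0.01, 0.01, 0.8] [0, 0, np.float64(0.0002)]
-> [ 0.6675 -0.1276  0.024 ] 0.012 rows 1
   [0.0, 0.0, 0.72] [0, 0, np.float64(-0.0)]
s14.png scale 7.142857142857143
```

View pics/s14.png

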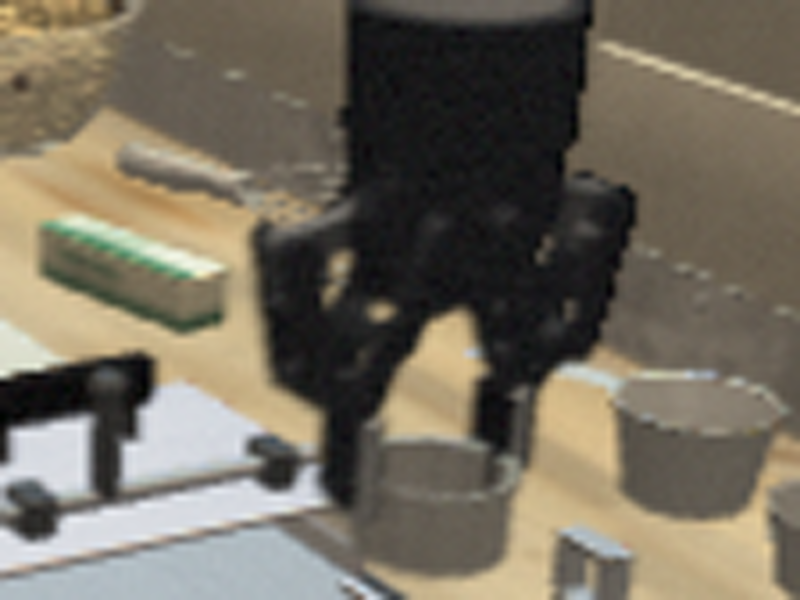

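It's clear of the keeper post at (595,560). I'll lower it and release.

Call:
drive_tool:
  deltas:
    - {"slide":[0,0,0.6],"delta_rot":[0,0,0],"hand":0.3}
    - {"slide":[0,0,0.5],"delta_rot":[0,0,0],"hand":0.3}
    - {"slide":[0,0,0.3],"delta_rot":[0,0,0],"hand":0.3}
    - {"slide":[0,0,0.12],"delta_rot":[0,0,0],"hand":0.3}
    - {"slide":[0,0,0],"delta_rot":[0,0,0],"hand":0.3}

```text
time_s: 16.88
eef_pos: [0.666, -0.1283, 0.0246]
eef_rot: [0.001, 0.703, 0.712, 0.0]
wrist_force: [0.6, -0.1, 0.3]
opening: 0.601
```

Run:
```python
from h import *
plan([])
crop("side",(250,140,362,224),"s15.png")
```

```text
t 16.88 p [ 0.666  -0.1283  0.0246] psi 0.0125 tilt [ 1.1e-03 -4.0e-04 -1.0e+00] op 0.601 F [ 0.6 -0.1  0.3] q6 -0.38
s15.png scale 7.142857142857143
```

View pics/s15.png

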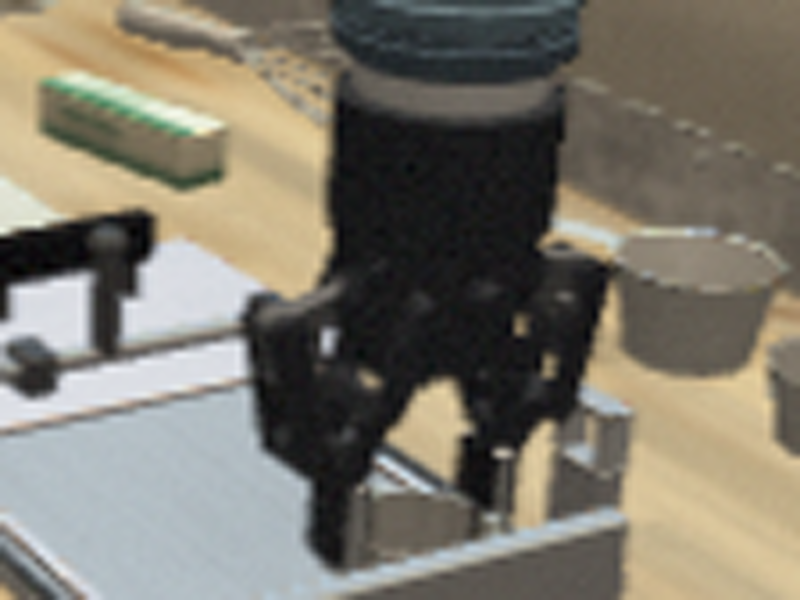

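Call:
drive_tool:
  deltas:
    - {"slide":[0,0,0.04],"delta_rot":[0,0,0],"hand":0.3}
    - {"slide":[0,0,0],"delta_rot":[0,0,0],"hand":0.7}
    - {"slide":[0,0,0],"delta_rot":[0,0,0],"hand":0.7}
    - {"slide":[0,0,0],"delta_rot":[0,0,0],"hand":0.7}
    - {"slide":[0,0,-0.2],"delta_rot":[0,0,0],"hand":0.7}

```text
time_s: 17.55
eef_pos: [0.6646, -0.1277, 0.0311]
eef_rot: [-0.001, 0.703, 0.712, -0.0]
wrist_force: [1.3, 0.4, -0.4]
opening: 0.695
```

Call:
drive_tool:
  deltas:
    - {"slide":[0,0,-0.5],"delta_rot":[0,0,0],"hand":0.7}
    - {"slide":[0,0,-0.6],"delta_rot":[0,0,0],"hand":0.7}
    - {"slide":[0,-0.5,-0.4],"delta_rot":[0,0,0],"hand":0.8}
    - {"slide":[0,-0.8,0],"delta_rot":[0,0,0],"hand":1}
    - {"slide":[0,-0.8,0],"delta_rot":[0,0,0],"hand":1}

```text
time_s: 18.18
eef_pos: [0.5599, -0.1295, 0.108]
eef_rot: [0.001, 0.703, 0.712, 0.0]
wrist_force: [-1.2, -0.3, -0.4]
opening: 1.005
```

Run:
```python
from h import *
plan([((.4571,-.1527,.10),.0118),((.4571,-.1527,.013),.0118)])
crop("top",(220,100,370,212),"t16.png")
crop("side",(190,150,330,255),"s16.png")
```

```text
t 18.18 p [ 0.5599 -0.1295  0.108 ] psi 0.013 tilt [ 1.7e-03 -9.0e-04 -1.0e+00] op 1.005 F [-1.2 -0.3 -0.4] q6 -0.45
-> [ 0.4571 -0.1527  0.1   ] 0.012 rows 3
   [-0.15, -0.69, 0.05] [0, 0, np.float64(0.0001)]
   [-0.14, -0.69, 0.05] [0, 0, np.float64(0.0001)]
   [-0.15, -0.68, 0.06] [0, 0, np.float64(0.0001)]
-> [ 0.4571 -0.1527  0.013 ] 0.012 rows 2
   [0.0, -0.0, 0.87] [0, 0, np.float64(0.0)]
   [0.0, -0.0, 0.87] [0, 0, np.float64(0.0)]
t16.png scale 5.333333333333333
s16.png scale 5.714285714285714
```

View pics/t16.png

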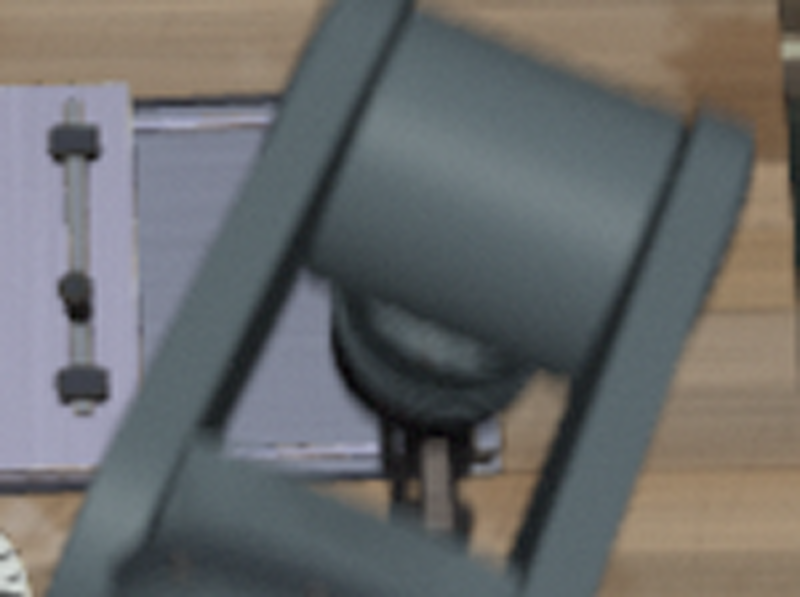

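View pics/s16.png

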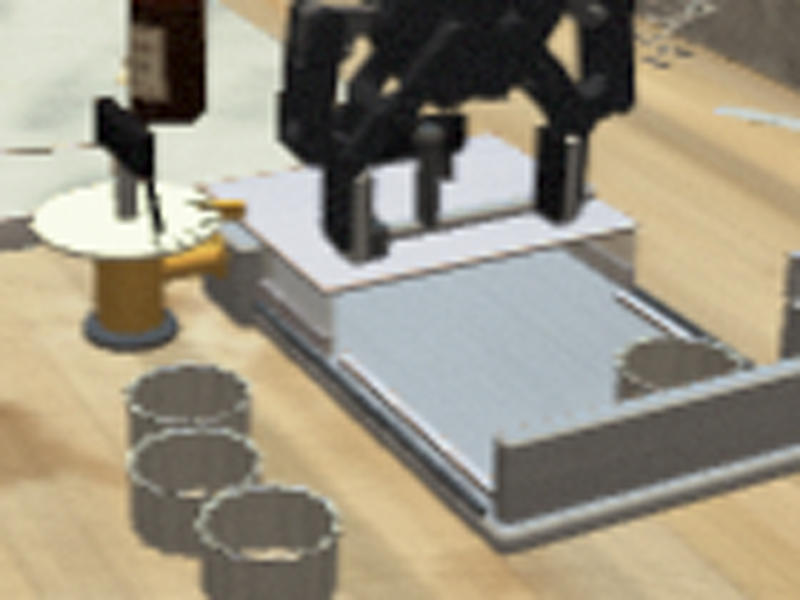

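Cutter D is on the tray and flat (about (680,370) in the side crop). The others haven't moved. Next is C.

Call:
drive_tool:
  deltas:
    - {"slide":[-0.15,-0.68,0.05],"delta_rot":[0,0,0],"hand":1}
    - {"slide":[-0.15,-0.68,0.05],"delta_rot":[0,0,0],"hand":1}
    - {"slide":[-0.15,-0.68,0.06],"delta_rot":[0,0,0],"hand":1}
    - {"slide":[0,0,0.6],"delta_rot":[0,0,0],"hand":1}
    - {"slide":[0,0,0],"delta_rot":[0,0,0],"hand":1}

```text
time_s: 18.9
eef_pos: [0.4581, -0.1528, 0.068]
eef_rot: [-0.001, 0.703, 0.711, -0.0]
wrist_force: [0.2, -0.2, 0.1]
opening: 0.998
```

Run:
```python
from h import *
plan([((.4571,-.1527,.012),.0118)])
crop("side",(190,150,330,255),"s17.png")
```

```text
t 18.9 p [ 0.4581 -0.1528  0.068 ] psi 0.0121 tilt [-0.0021  0.0014 -1.    ] op 0.998 F [ 0.2 -0.2  0.1] q6 -0.58
-> [ 0.4571 -0.1527  0.012 ] 0.012 rows 2
   [0.0, -0.01, 0.56] [0, 0, np.float64(0.0)]
   [0.0, -0.01, 0.56] [0, 0, np.float64(0.0)]
s17.png scale 5.714285714285714
```

View pics/s17.png

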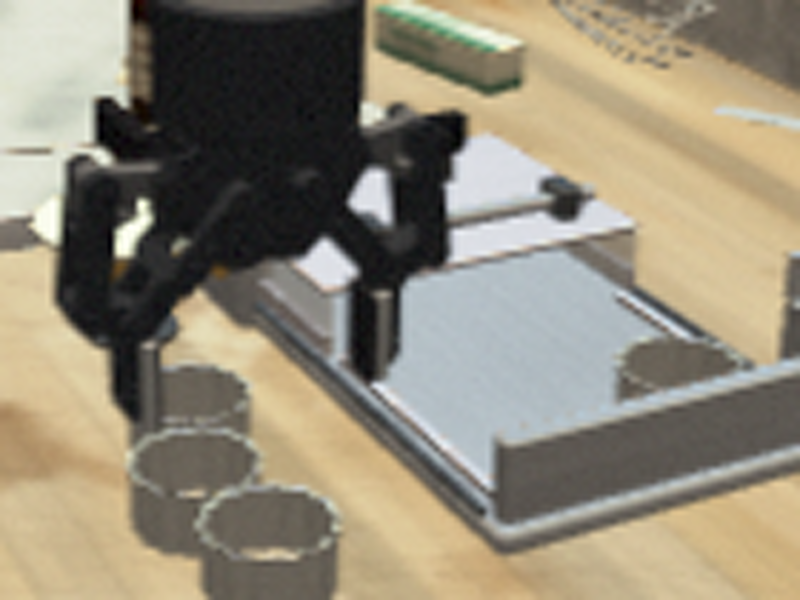

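Call:
drive_tool:
  deltas:
    - {"slide":[0,-0.02,0.6],"delta_rot":[0,0,0],"hand":1}
    - {"slide":[0,0,0.52],"delta_rot":[0,0,0],"hand":1}
    - {"slide":[0,0,0],"delta_rot":[0,0,0],"hand":0.3}
    - {"slide":[0,0,0],"delta_rot":[0,0,0],"hand":0.3}
    - {"slide":[0,0,0],"delta_rot":[0,0,0],"hand":0.3}

```text
time_s: 19.58
eef_pos: [0.4593, -0.1538, 0.0149]
eef_rot: [0.001, 0.702, 0.712, 0.0]
wrist_force: [-2.1, 0.7, 5.7]
opening: 0.601
```

Call:
drive_tool:
  deltas:
    - {"slide":[0,0,0],"delta_rot":[0,0,0],"hand":0.3}
    - {"slide":[0,0,-0.5],"delta_rot":[0,0,0],"hand":0.3}
    - {"slide":[0,0,-0.6],"delta_rot":[0,0,0],"hand":0.3}
    - {"slide":[0,0,-0.6],"delta_rot":[0,0,0],"hand":0.3}
    - {"slide":[0,0,0],"delta_rot":[0,0,0],"hand":0.3}

```text
time_s: 20.2
eef_pos: [0.4603, -0.1546, 0.1015]
eef_rot: [0.004, 0.703, 0.712, 0.001]
wrist_force: [0.3, -0.8, -0.3]
opening: 0.598
```

Run:
```python
from h import *
plan([(S(.036,.026,.09),.0118),(S(.036,.026,.022),.0118)])
crop("side",(190,150,330,255),"s18.png")
```

```text
t 20.2 p [ 0.4603 -0.1546  0.1015] psi 0.013 tilt [ 0.0065 -0.0042 -1.    ] op 0.598 F [ 0.3 -0.8 -0.3] q6 -0.58
-> [ 0.6717 -0.0616  0.09  ] 0.012 rows 6
   [0.3, 0.71, 0.04] [0, 0, np.float64(0.0001)]
   [0.3, 0.71, 0.04] [0, 0, np.float64(0.0001)]
   [0.3, 0.71, 0.04] [0, 0, np.float64(0.0001)]
   [0.3, 0.71, 0.04] [0, 0, np.float64(0.0001)]
   [0.3, 0.7, 0.04] [0, 0, np.float64(0.0001)]
   [0.31, 0.71, 0.03] [0, 0, np.float64(0.0001)]
-> [ 0.6717 -0.0616  0.022 ] 0.012 rows 2
   [-0.0, -0.0, 0.68] [0, 0, np.float64(-0.0001)]
   [-0.0, -0.0, 0.68] [0, 0, np.float64(-0.0001)]
s18.png scale 5.714285714285714
```

View pics/s18.png

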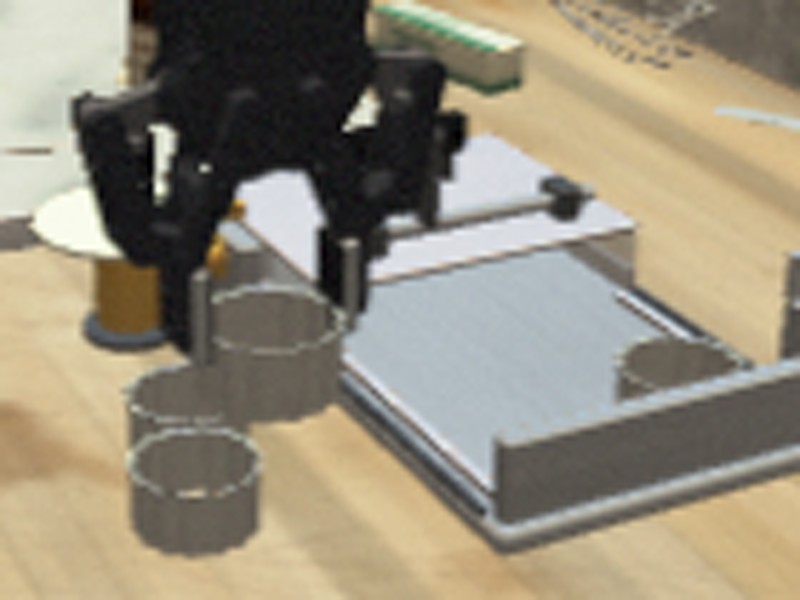

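C is held. I'll carry it to (+36, +26). It was gripped at TCP 0.015, so I'll release at about 0.028.

Call:
drive_tool:
  deltas:
    - {"slide":[0.3,0.71,0],"delta_rot":[0,0,0],"hand":0.3}
    - {"slide":[0.3,0.71,0],"delta_rot":[0,0,0],"hand":0.3}
    - {"slide":[0.3,0.71,0],"delta_rot":[0,0,0],"hand":0.3}
    - {"slide":[0.3,0.71,0],"delta_rot":[0,0,0],"hand":0.3}
    - {"slide":[0.3,0.7,0],"delta_rot":[0,0,0],"hand":0.3}

```text
time_s: 20.88
eef_pos: [0.6342, -0.0751, 0.0964]
eef_rot: [-0.001, 0.703, 0.712, -0.0]
wrist_force: [-0.3, 0.1, -0.5]
opening: 0.601
```

Call:
drive_tool:
  deltas:
    - {"slide":[0.31,0.71,0],"delta_rot":[0,0,0],"hand":0.3}
    - {"slide":[0,0,0],"delta_rot":[0,0,0],"hand":0.3}
    - {"slide":[0,0,0.6],"delta_rot":[0,0,0],"hand":0.3}
    - {"slide":[0,0,0.5],"delta_rot":[0,0,0],"hand":0.3}
    - {"slide":[0,0,0.3],"delta_rot":[0,0,0],"hand":0.3}

```text
time_s: 21.5
eef_pos: [0.6668, -0.06, 0.0258]
eef_rot: [-0.002, 0.703, 0.711, -0.001]
wrist_force: [-14.5, 1.1, 39.6]
opening: 0.601
```

Run:
```python
from h import *
plan([(S(.036,.026,.028),.0118)])
crop("side",(230,140,342,224),"s19.png")
```

```text
t 21.5 p [ 0.6668 -0.06    0.0258] psi 0.0123 tilt [-4.3e-03  7.0e-04 -1.0e+00] op 0.601 F [-14.5   1.1  39.6] q6 -0.28
-> [ 0.6717 -0.0616  0.028 ] 0.012 rows 1
   [-0.03, 0.1, -0.04] [0, 0, np.float64(0.0002)]
s19.png scale 7.142857142857143
```

View pics/s19.png

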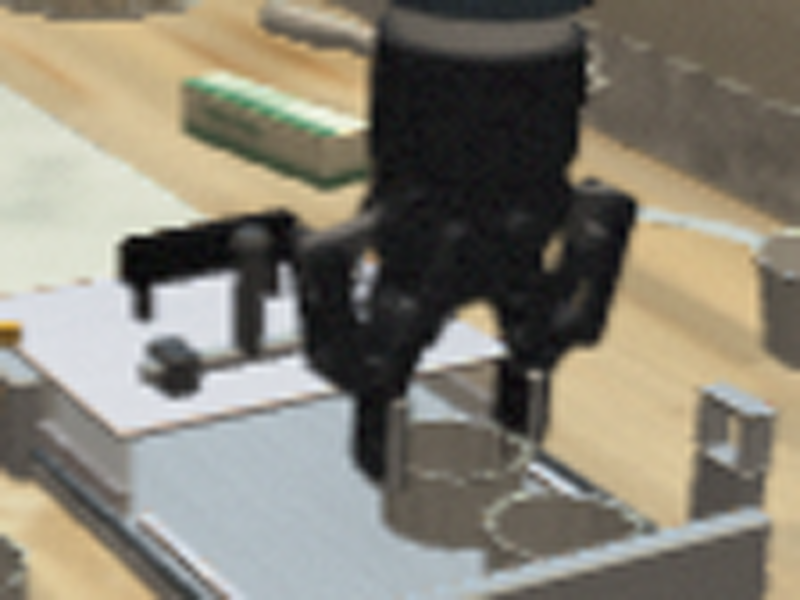

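It's in contact with the tray and pressing, so I'll ease up 2 mm and release.

Call:
drive_tool:
  deltas:
    - {"slide":[0,0,-0.05],"delta_rot":[0,0,0],"hand":0.3}
    - {"slide":[0,0,0],"delta_rot":[0,0,0],"hand":0.7}
    - {"slide":[0,0,0],"delta_rot":[0,0,0],"hand":0.7}
    - {"slide":[0,0,0],"delta_rot":[0,0,0],"hand":0.7}
    - {"slide":[0,0,-0.2],"delta_rot":[0,0,0],"hand":0.7}

```text
time_s: 22.18
eef_pos: [0.6683, -0.0597, 0.0397]
eef_rot: [-0.001, 0.703, 0.712, -0.0]
wrist_force: [-0.3, -0.4, -0.3]
opening: 0.7
```

Call:
drive_tool:
  deltas:
    - {"slide":[0,0,-0.5],"delta_rot":[0,0,0],"hand":0.7}
    - {"slide":[0,0,-0.7],"delta_rot":[0,0,0],"hand":0.7}
    - {"slide":[0,-0.5,-0.4],"delta_rot":[0,0,0],"hand":0.8}
    - {"slide":[0,-0.8,0],"delta_rot":[0,0,0],"hand":1}
    - {"slide":[0,-0.8,0],"delta_rot":[0,0,0],"hand":1}

```text
time_s: 22.8
eef_pos: [0.5636, -0.0614, 0.1215]
eef_rot: [0.001, 0.703, 0.712, 0.0]
wrist_force: [0.9, 0.2, 0.6]
opening: 1.001
```

Run:
```python
from h import *
c=crop("top",(220,100,370,250),"t20.png")
crop("side",(190,150,330,255),"s20.png")
plan([((.4484,-.1009,.10),.0118),((.4484,-.1009,.014),.0118)])
```

```text
t20.png scale 4.0
s20.png scale 5.714285714285714
t 22.9 p [ 0.5603 -0.0605  0.1201] psi 0.0125 tilt [-3.4e-03  8.0e-04 -1.0e+00] op 1.001 F [ 0.4 -0.2 -0.1] q6 -0.33
-> [ 0.4484 -0.1009  0.1   ] 0.012 rows 3
   [-0.26, -0.75, 0.13] [0, 0, np.float64(0.0001)]
   [-0.26, -0.75, 0.14] [0, 0, np.float64(0.0001)]
   [-0.26, -0.75, 0.13] [0, 0, np.float64(0.0001)]
-> [ 0.4484 -0.1009  0.014 ] 0.012 rows 2
   [-0.0, 0.0, 0.86] [0, 0, np.float64(-0.0)]
   [-0.0, 0.0, 0.86] [0, 0, np.float64(-0.0)]
```

View pics/t20.png

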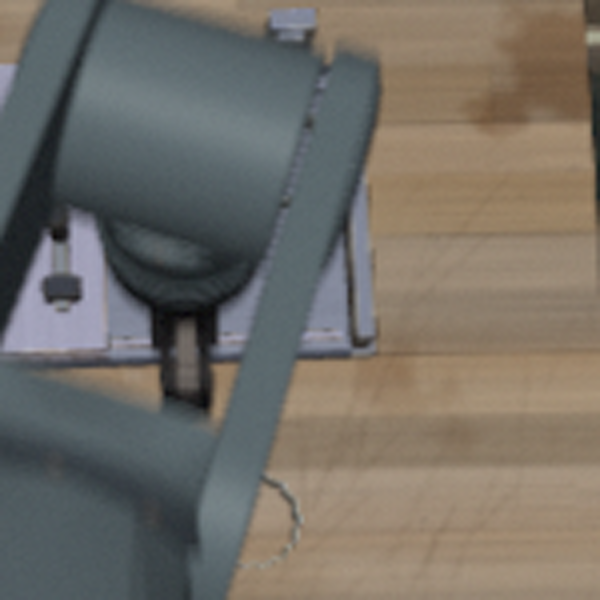

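View pics/s20.png

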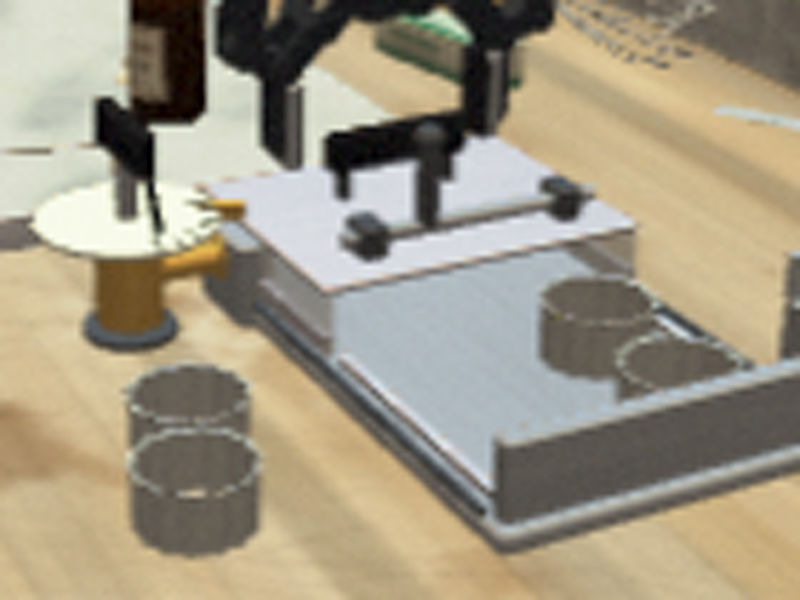

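Two cutters are flat on the tray, and B hasn't moved (its right edge is at pixel 295.5). Next I grip B.

Call:
drive_tool:
  deltas:
    - {"slide":[-0.26,-0.75,0.1],"delta_rot":[0,0,0],"hand":1}
    - {"slide":[-0.26,-0.75,0.1],"delta_rot":[0,0,0],"hand":1}
    - {"slide":[-0.26,-0.75,0.2],"delta_rot":[0,0,0],"hand":1}
    - {"slide":[0,0,0.7],"delta_rot":[0,0,0],"hand":1}
    - {"slide":[0,0,0],"delta_rot":[0,0,0],"hand":1}

```text
time_s: 23.52
eef_pos: [0.451, -0.1013, 0.0643]
eef_rot: [-0.002, 0.703, 0.711, -0.0]
wrist_force: [0.5, 0.3, 0.0]
opening: 1.003
```

Run:
```python
from h import *
plan([((.4484,-.1009,.0125),.0118)])
crop("side",(190,150,330,255),"s21.png")
```

```text
t 23.52 p [ 0.451  -0.1013  0.0643] psi 0.0119 tilt [-0.0029  0.0016 -1.    ] op 1.003 F [0.5 0.3 0. ] q6 -0.49
-> [ 0.4484 -0.1009  0.0125] 0.012 rows 2
   [0.0, -0.03, 0.52] [0, 0, np.float64(0.0)]
   [0.01, -0.02, 0.52] [0, 0, np.float64(0.0)]
s21.png scale 5.714285714285714
```

View pics/s21.png

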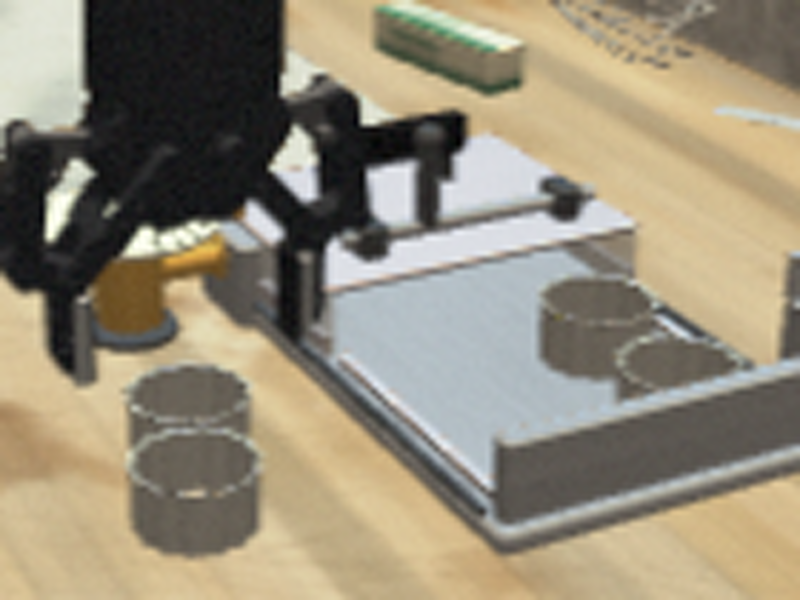

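Call:
drive_tool:
  deltas:
    - {"slide":[0,-0.04,0.52],"delta_rot":[0,0,0],"hand":1}
    - {"slide":[0,0,0.52],"delta_rot":[0,0,0],"hand":1}
    - {"slide":[0,0,0],"delta_rot":[0,0,0],"hand":0.3}
    - {"slide":[0,0,0],"delta_rot":[0,0,0],"hand":0.3}
    - {"slide":[0,0,0],"delta_rot":[0,0,0],"hand":0.3}

```text
time_s: 24.2
eef_pos: [0.4518, -0.1023, 0.0153]
eef_rot: [0.001, 0.702, 0.712, 0.0]
wrist_force: [-0.6, 0.1, 7.1]
opening: 0.593
```

Call:
drive_tool:
  deltas:
    - {"slide":[0,0,0],"delta_rot":[0,0,0],"hand":0.3}
    - {"slide":[0,0,-0.5],"delta_rot":[0,0,0],"hand":0.3}
    - {"slide":[0,0,-0.6],"delta_rot":[0,0,0],"hand":0.3}
    - {"slide":[0,0,-0.6],"delta_rot":[0,0,0],"hand":0.3}
    - {"slide":[0,0,0],"delta_rot":[0,0,0],"hand":0.3}

```text
time_s: 24.82
eef_pos: [0.4528, -0.1029, 0.1018]
eef_rot: [0.004, 0.703, 0.712, 0.001]
wrist_force: [-0.6, -0.7, -0.3]
opening: 0.595
```

Run:
```python
from h import *
plan([(S(-.043,-.04,.095),.0118),(S(-.043,-.04,.028),.0118)])
crop("side",(190,150,330,255),"s22.png")
c=ctrl.camera("top");cv2.imwrite("pics/t22.png",c["frame"][:,:,::-1])
```

```text
t 24.82 p [ 0.4528 -0.1029  0.1018] psi 0.0129 tilt [ 0.0067 -0.0035 -1.    ] op 0.595 F [-0.6 -0.7 -0.3] q6 -0.49
-> [ 0.5935 -0.1285  0.095 ] 0.012 rows 4
   [-0.14, 0.7, 0.03] [0, 0, np.float64(0.0001)]
   [-0.14, 0.7, 0.04] [0, 0, np.float64(0.0001)]
   [-0.13, 0.7, 0.03] [0, 0, np.float64(0.0001)]
   [-0.14, 0.71, 0.04] [0, 0, np.float64(0.0001)]
-> [ 0.5935 -0.1285  0.028 ] 0.012 rows 2
   [0.0, -0.0, 0.67] [0, 0, np.float64(-0.0)]
   [0.0, -0.0, 0.67] [0, 0, np.float64(-0.0)]
s22.png scale 5.714285714285714
```

View pics/s22.png

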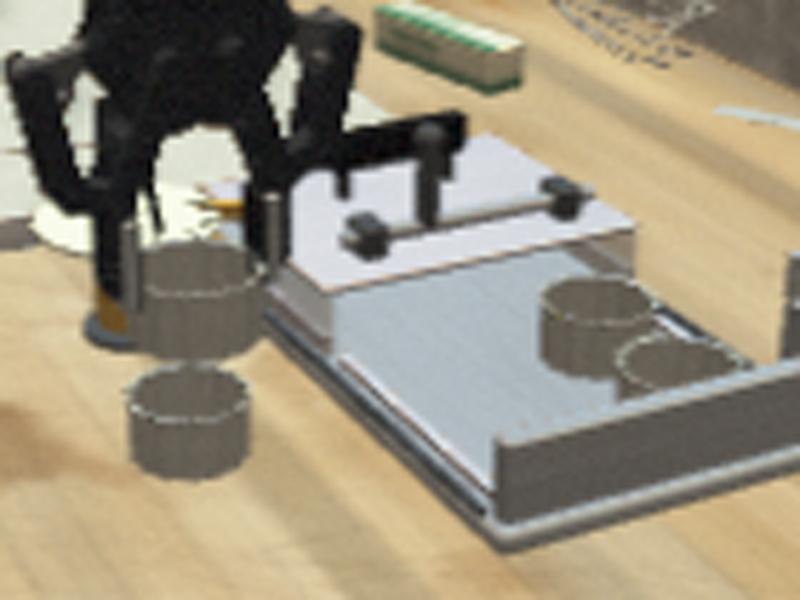

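View pics/t22.png

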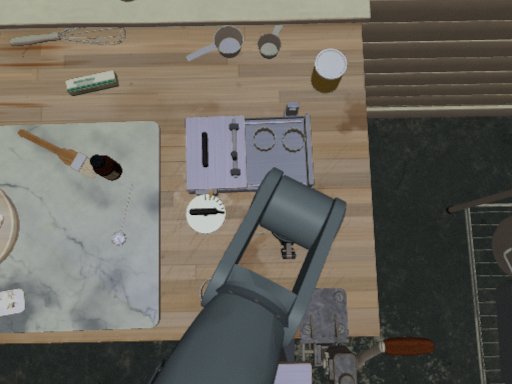

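Run:
```python
from h import *
c=ctrl.camera("top")
rings(c,(245,112,312,195),"r2.png",z=.042)
```

```text
px [264.5 139.7] r 11.05 rmm 26.2 world [ 0.664  -0.0623  0.042 ] S [0.0283 0.0254 0.042 ]
px [294.7 140. ] r 11.38 rmm 27.0 world [ 0.6619 -0.134   0.042 ] S [ 0.0254 -0.0463  0.042 ]
px [295.7 167.5] r 11.98 rmm 28.1 world [ 0.5954 -0.1342  0.042 ] S [-0.0411 -0.0457  0.042 ]
px [275.7 179.7] r 11.3 rmm 26.4 world [ 0.5671 -0.0865  0.042 ] S [-0.0688  0.0023  0.042 ]
```

View pics/r2.png

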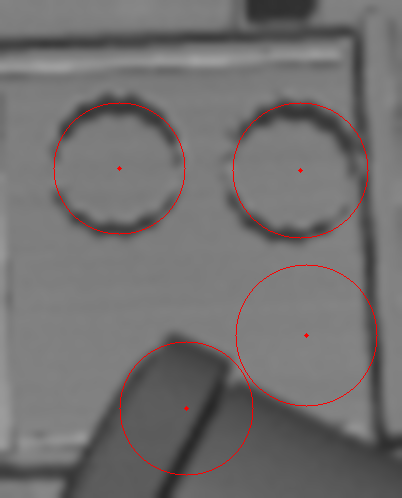

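The cutters on the tray sit at steamer (+28, +25) and (+28, -45). To keep the far finger clear of them, I'll turn the jaw about 0.5 rad while placing B at (-44, -36).

Run:
```python
from h import *
plan([(S(-.044,-.036,.1),.512),(S(-.044,-.036,.028),.512)])
```

```text
t 24.98 p [ 0.4499 -0.1016  0.0981] psi 0.0126 tilt [-1.e-04  1.e-04 -1.e+00] op 0.592 F [-0.5  0.3 -1. ] q6 -0.49
-> [ 0.5924 -0.1245  0.1   ] 0.512 rows 4
   [-0.12, 0.71, -0.01] [0, 0, np.float64(-0.0397)]
   [-0.21, 0.69, -0.01] [0, 0, np.float64(-0.0397)]
   [-0.3, 0.66, -0.01] [0, 0, np.float64(-0.0397)]
   [-0.38, 0.62, -0.01] [0, 0, np.float64(-0.0397)]
-> [ 0.5924 -0.1245  0.028 ] 0.512 rows 2
   [0.0, -0.0, 0.72] [0, 0, np.float64(-0.0001)]
   [0.0, -0.0, 0.72] [0, 0, np.float64(-0.0001)]
```

Call:
drive_tool:
  deltas:
    - {"slide":[-0.12,0.71,0],"delta_rot":[0,0,-0.04],"hand":0.3}
    - {"slide":[-0.21,0.69,0],"delta_rot":[0,0,-0.04],"hand":0.3}
    - {"slide":[-0.3,0.66,0],"delta_rot":[0,0,-0.04],"hand":0.3}
    - {"slide":[-0.38,0.62,0],"delta_rot":[0,0,-0.04],"hand":0.3}
    - {"slide":[0,0,0.4],"delta_rot":[0,0,0],"hand":0.3}

```text
time_s: 25.6
eef_pos: [0.5956, -0.1254, 0.0781]
eef_rot: [0.002, 0.503, 0.864, 0.0]
wrist_force: [-0.9, -0.3, -0.5]
opening: 0.595
```

Run:
```python
from h import *
plan([(S(-.044,-.036,.029),.512)])
crop("side",(210,130,350,235),"s23.png")
```

```text
t 25.6 p [ 0.5956 -0.1254  0.0781] psi 0.5161 tilt [ 0.0029 -0.0012 -1.    ] op 0.595 F [-0.9 -0.3 -0.5] q6 -0.92
-> [ 0.5924 -0.1245  0.029 ] 0.512 rows 2
   [0.02, -0.02, 0.49] [0, 0, np.float64(0.0006)]
   [0.03, -0.03, 0.49] [0, 0, np.float64(0.0006)]
s23.png scale 5.714285714285714
```

View pics/s23.png

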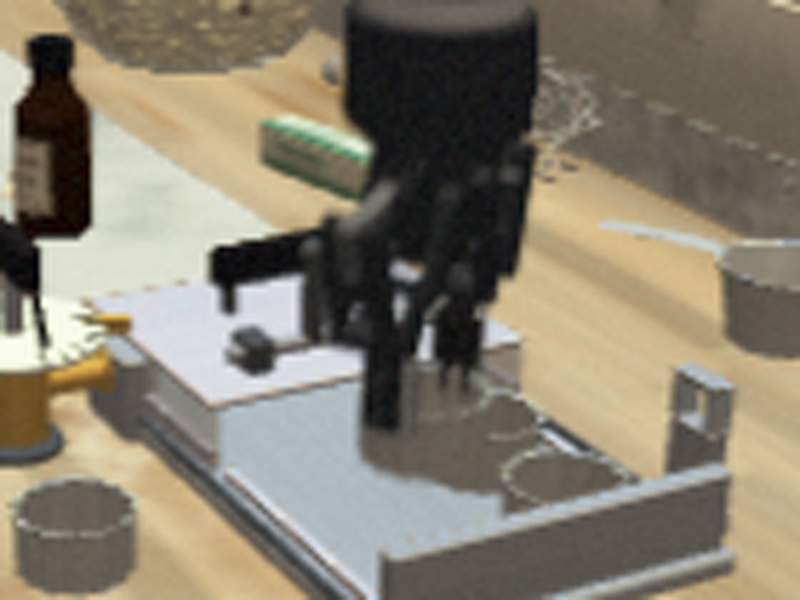

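Call:
drive_tool:
  deltas:
    - {"slide":[0.03,-0.04,0.4],"delta_rot":[0,0,0],"hand":0.3}
    - {"slide":[0,0,0.36],"delta_rot":[0,0,0],"hand":0.3}
    - {"slide":[0,0,0.18],"delta_rot":[0,0,0],"hand":0.3}
    - {"slide":[0,0,0],"delta_rot":[0,0,0],"hand":0.3}
    - {"slide":[0,0,0],"delta_rot":[0,0,0],"hand":0.3}

```text
time_s: 26.28
eef_pos: [0.5902, -0.1242, 0.0311]
eef_rot: [-0.0, 0.504, 0.864, 0.0]
wrist_force: [-0.6, 0.1, -0.1]
opening: 0.594
```

Run:
```python
from h import *
plan([(S(-.044,-.036,.028),.512)]); print(toS(pose()[1]))
crop("side",(210,130,350,235),"s24.png")
```

```text
t 26.27 p [ 0.5902 -0.1242  0.0311] psi 0.5148 tilt [-2.e-04  2.e-04 -1.e+00] op 0.594 F [-0.6  0.1 -0.1] q6 -0.92
-> [ 0.5924 -0.1245  0.028 ] 0.512 rows 1
   [-0.03, 0.04, 0.06] [0, 0, np.float64(0.0009)]
[-0.04619706 -0.03568998  0.03109857]
s24.png scale 5.714285714285714
```

View pics/s24.png

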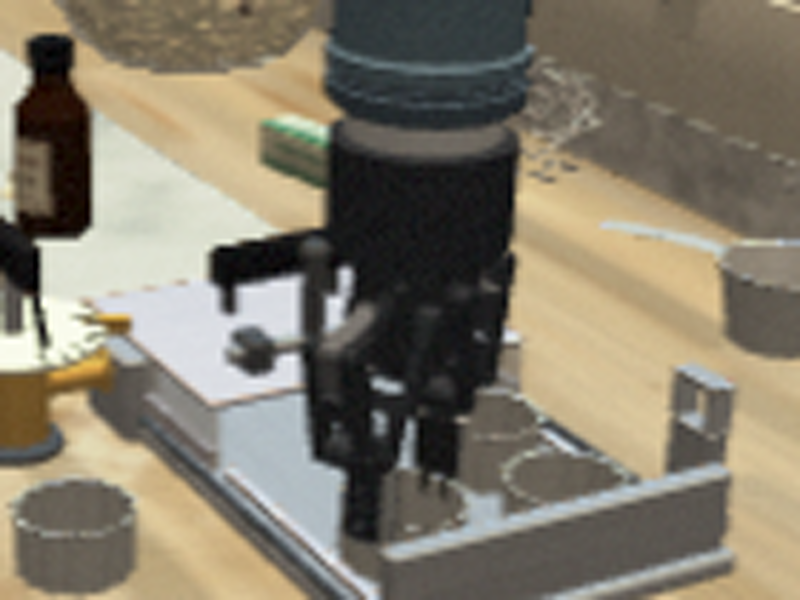

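I'll shift +4 mm in x, lower 3 mm and release.

Call:
drive_tool:
  deltas:
    - {"slide":[-0.04,0.07,0],"delta_rot":[0,0,0],"hand":0.3}
    - {"slide":[0,0,0.06],"delta_rot":[0,0,0],"hand":0.3}
    - {"slide":[0,0,0],"delta_rot":[0,0,0],"hand":0.7}
    - {"slide":[0,0,0],"delta_rot":[0,0,0],"hand":0.7}
    - {"slide":[0,0,0],"delta_rot":[0,0,0],"hand":0.7}

```text
time_s: 26.95
eef_pos: [0.5945, -0.1243, 0.0283]
eef_rot: [-0.0, 0.504, 0.864, 0.0]
wrist_force: [0.4, -1.1, 0.5]
opening: 0.7
```

Call:
drive_tool:
  deltas:
    - {"slide":[0,0,-0.3],"delta_rot":[0,0,0],"hand":0.7}
    - {"slide":[0,0,-0.6],"delta_rot":[0,0,0],"hand":0.7}
    - {"slide":[0,0,-0.6],"delta_rot":[0,0,0],"hand":0.8}
    - {"slide":[0,0,-0.4],"delta_rot":[0,0,0],"hand":1}
    - {"slide":[0,0,0],"delta_rot":[0,0,0],"hand":1}

```text
time_s: 27.58
eef_pos: [0.5959, -0.1248, 0.1257]
eef_rot: [0.002, 0.504, 0.864, 0.0]
wrist_force: [0.5, -0.1, 0.2]
opening: 1.0
```

Run:
```python
from h import *
plan([((.4702,-.0453,.115),.0118),((.4702,-.0453,.0125),.0118)])
crop("top",(180,100,330,250),"t25.png")
crop("side",(190,150,330,255),"s25.png")
```

```text
t 27.57 p [ 0.5959 -0.1248  0.1257] psi 0.5154 tilt [ 0.004  -0.0017 -1.    ] op 1.0 F [ 0.5 -0.1  0.2] q6 -0.92
-> [ 0.4702 -0.0453  0.115 ] 0.012 rows 4
   [0.66, -0.35, 0.05] [0, 0, np.float64(0.0401)]
   [0.6, -0.43, 0.05] [0, 0, np.float64(0.0401)]
   [0.55, -0.5, 0.06] [0, 0, np.float64(0.0401)]
   [0.48, -0.57, 0.05] [0, 0, np.float64(0.0401)]
-> [ 0.4702 -0.0453  0.0125] 0.012 rows 3
   [-0.0, -0.0, 0.68] [0, 0, np.float64(-0.0)]
   [-0.0, -0.0, 0.69] [0, 0, np.float64(-0.0)]
   [-0.0, -0.0, 0.68] [0, 0, np.float64(-0.0)]
t25.png scale 4.0
s25.png scale 5.714285714285714
```

View pics/t25.png

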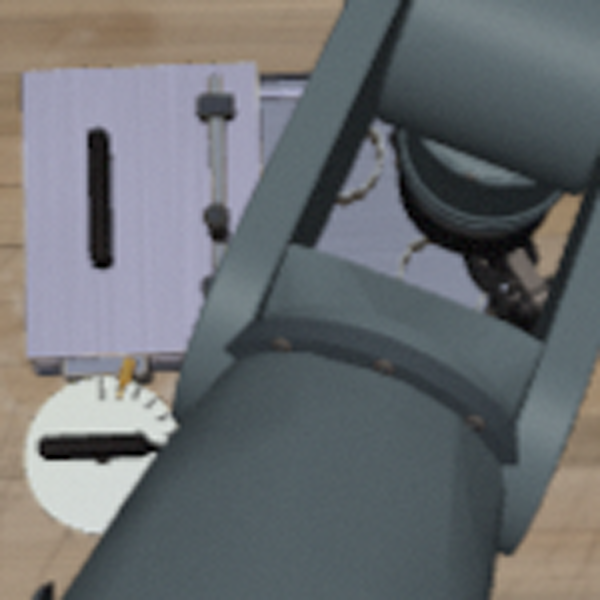

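View pics/s25.png

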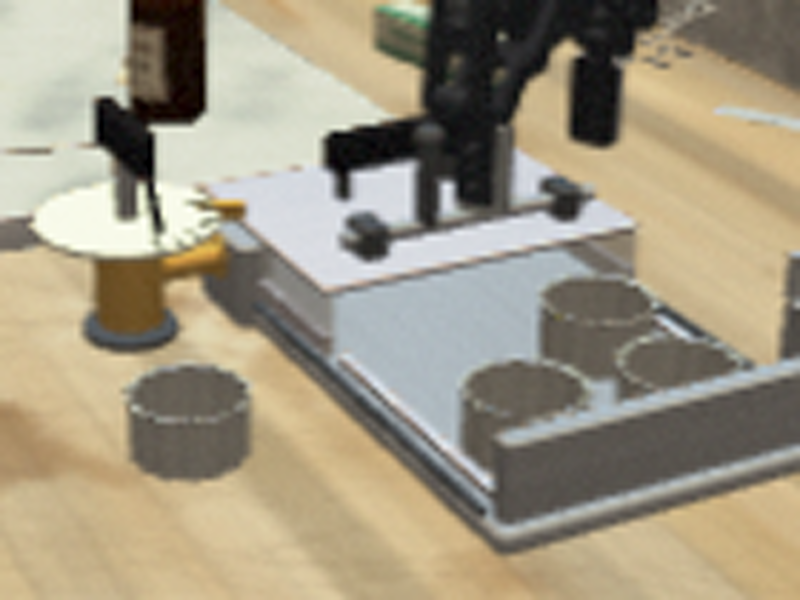

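Three cutters are flat on the tray. A is at (188,420), in the same place, so I'll get it now.

Call:
drive_tool:
  deltas:
    - {"slide":[0.66,-0.35,0.05],"delta_rot":[0,0,0.04],"hand":1}
    - {"slide":[0.6,-0.43,0.05],"delta_rot":[0,0,0.04],"hand":1}
    - {"slide":[0.55,-0.5,0.05],"delta_rot":[0,0,0.04],"hand":1}
    - {"slide":[0.48,-0.57,0.05],"delta_rot":[0,0,0.04],"hand":1}
    - {"slide":[0,0,0.8],"delta_rot":[0,0,0],"hand":1}

```text
time_s: 28.3
eef_pos: [0.4684, -0.0438, 0.0739]
eef_rot: [0.001, 0.703, 0.712, 0.001]
wrist_force: [0.7, -0.3, 0.1]
opening: 0.999
```

Run:
```python
from h import *
plan([((.4702,-.0453,.0125),.0118)])
crop("side",(150,150,290,255),"s26.png")
```

```text
t 28.3 p [ 0.4684 -0.0438  0.0739] psi 0.0125 tilt [ 2.8e-03 -9.0e-04 -1.0e+00] op 0.999 F [ 0.7 -0.3  0.1] q6 -0.36
-> [ 0.4702 -0.0453  0.0125] 0.012 rows 2
   [-0.02, 0.02, 0.61] [0, 0, np.float64(0.0001)]
   [-0.01, 0.02, 0.62] [0, 0, np.float64(0.0001)]
s26.png scale 5.714285714285714
```

View pics/s26.png

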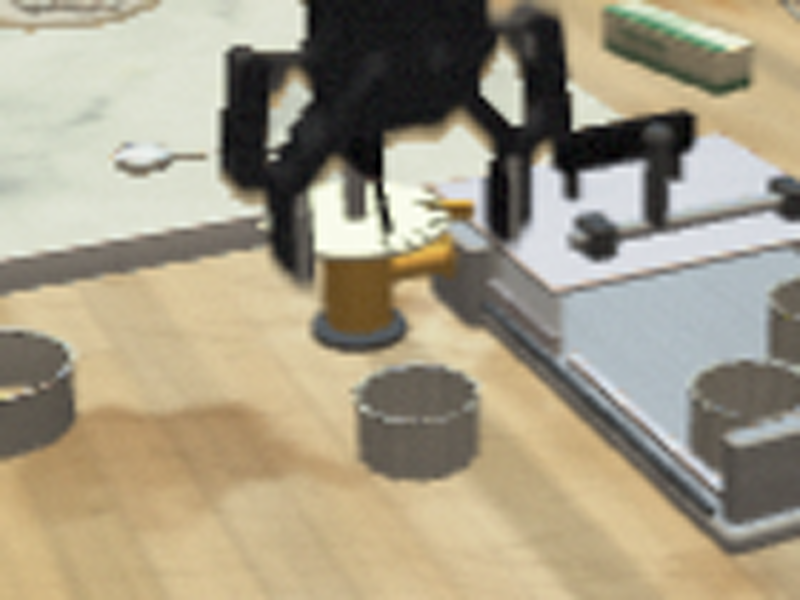

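Call:
drive_tool:
  deltas:
    - {"slide":[-0.03,0.04,0.61],"delta_rot":[0,0,0],"hand":1}
    - {"slide":[0,0,0.62],"delta_rot":[0,0,0],"hand":1}
    - {"slide":[0,0,0],"delta_rot":[0,0,0],"hand":0.3}
    - {"slide":[0,0,0],"delta_rot":[0,0,0],"hand":0.3}
    - {"slide":[0,0,0],"delta_rot":[0,0,0],"hand":0.3}

```text
time_s: 28.98
eef_pos: [0.472, -0.0466, 0.0131]
eef_rot: [0.001, 0.703, 0.712, 0.0]
wrist_force: [0.6, -0.0, -0.1]
opening: 0.598
```

Call:
drive_tool:
  deltas:
    - {"slide":[0,0,0],"delta_rot":[0,0,0],"hand":0.3}
    - {"slide":[0,0,-0.5],"delta_rot":[0,0,0],"hand":0.3}
    - {"slide":[0,0,-0.6],"delta_rot":[0,0,0],"hand":0.3}
    - {"slide":[0,0,-0.6],"delta_rot":[0,0,0],"hand":0.3}
    - {"slide":[0,0,0],"delta_rot":[0,0,0],"hand":0.3}

```text
time_s: 29.6
eef_pos: [0.4731, -0.0469, 0.0996]
eef_rot: [0.003, 0.703, 0.712, 0.001]
wrist_force: [0.4, -0.8, -0.6]
opening: 0.595
```

Run:
```python
from h import *
plan([(S(-.042,.027,.095),-.488),(S(-.042,.027,.028),-.488)])
crop("side",(190,150,330,255),"s27.png")
```

```text
t 29.6 p [ 0.4731 -0.0469  0.0996] psi 0.0128 tilt [ 0.0059 -0.0022 -1.    ] op 0.595 F [ 0.4 -0.8 -0.6] q6 -0.36
-> [ 0.5937 -0.0615  0.095 ] -0.488 rows 3
   [-0.11, 0.8, 0.03] [0, 0, np.float64(0.0531)]
   [0.03, 0.81, 0.03] [0, 0, np.float64(0.0531)]
   [0.16, 0.79, 0.03] [0, 0, np.float64(0.0531)]
-> [ 0.5937 -0.0615  0.028 ] -0.488 rows 2
   [0.0, 0.0, 0.67] [0, 0, np.float64(0.0001)]
   [0.0, 0.0, 0.67] [0, 0, np.float64(0.0001)]
s27.png scale 5.714285714285714
```

View pics/s27.png

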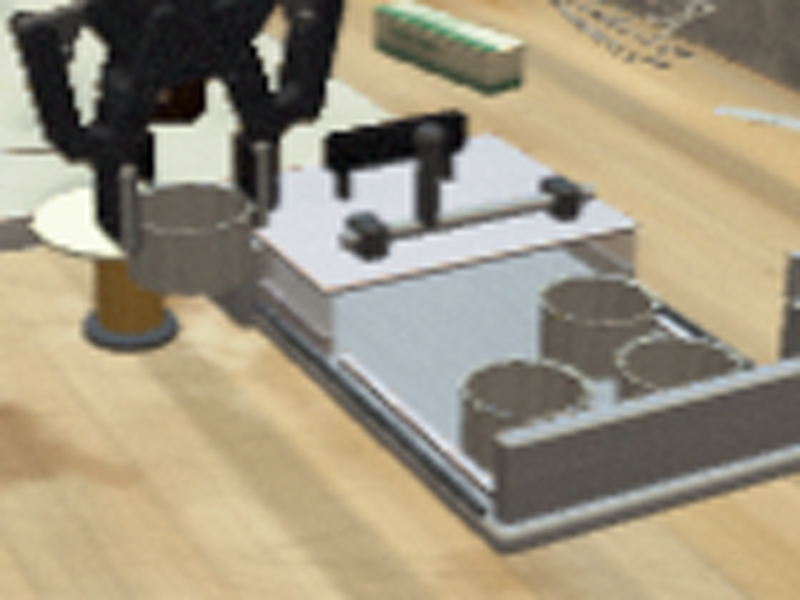

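Run:
```python
from h import *
plan([(S(-.044,.024,.097),-.6)])
```

```text
t 29.65 p [ 0.4719 -0.0465  0.098 ] psi 0.0127 tilt [ 0.0031 -0.0012 -1.    ] op 0.588 F [ 0.4 -0.4 -0.8] q6 -0.36
-> [ 0.5917 -0.0645  0.097 ] -0.6 rows 4
   [-0.1, 0.6, 0.01] [0, 0, np.float64(0.0488)]
   [-0.0, 0.61, 0.0] [0, 0, np.float64(0.0488)]
   [0.09, 0.6, 0.01] [0, 0, np.float64(0.0488)]
   [0.17, 0.57, 0.0] [0, 0, np.float64(0.0488)]
```

Call:
drive_tool:
  deltas:
    - {"slide":[-0.1,0.6,0],"delta_rot":[0,0,0.049],"hand":0.3}
    - {"slide":[0,0.61,0],"delta_rot":[0,0,0.049],"hand":0.3}
    - {"slide":[0.09,0.6,0],"delta_rot":[0,0,0.049],"hand":0.3}
    - {"slide":[0.17,0.57,0],"delta_rot":[0,0,0.048],"hand":0.3}
    - {"slide":[0,0,0],"delta_rot":[0,0,0],"hand":0.3}

```text
time_s: 30.28
eef_pos: [0.5912, -0.0645, 0.0952]
eef_rot: [-0.0, 0.885, 0.466, -0.0]
wrist_force: [0.0, 0.4, -0.5]
opening: 0.595
```

Call:
drive_tool:
  deltas:
    - {"slide":[0,0,0.4],"delta_rot":[0,0,0],"hand":0.3}
    - {"slide":[0,0,0.4],"delta_rot":[0,0,0],"hand":0.3}
    - {"slide":[0,0,0.2],"delta_rot":[0,0,0],"hand":0.3}
    - {"slide":[0,0,0],"delta_rot":[0,0,0],"hand":0.3}
    - {"slide":[0,0,0],"delta_rot":[0,0,0],"hand":0.3}

```text
time_s: 30.9
eef_pos: [0.5909, -0.0644, 0.0472]
eef_rot: [0.0, 0.884, 0.467, 0.0]
wrist_force: [0.0, -0.6, -0.2]
opening: 0.593
```

Run:
```python
from h import *
plan([(S(-.043,.024,.028),-.6)])
crop("side",(190,130,330,235),"s28.png")
```

```text
t 30.9 p [ 0.5909 -0.0644  0.0472] psi -0.5998 tilt [ 7.e-04 -2.e-04 -1.e+00] op 0.593 F [ 0.  -0.6 -0.2] q6 0.29
-> [ 0.5927 -0.0645  0.028 ] -0.6 rows 1
   [0.02, 0.03, 0.38] [0, 0, np.float64(0.0001)]
s28.png scale 5.714285714285714
```

View pics/s28.png

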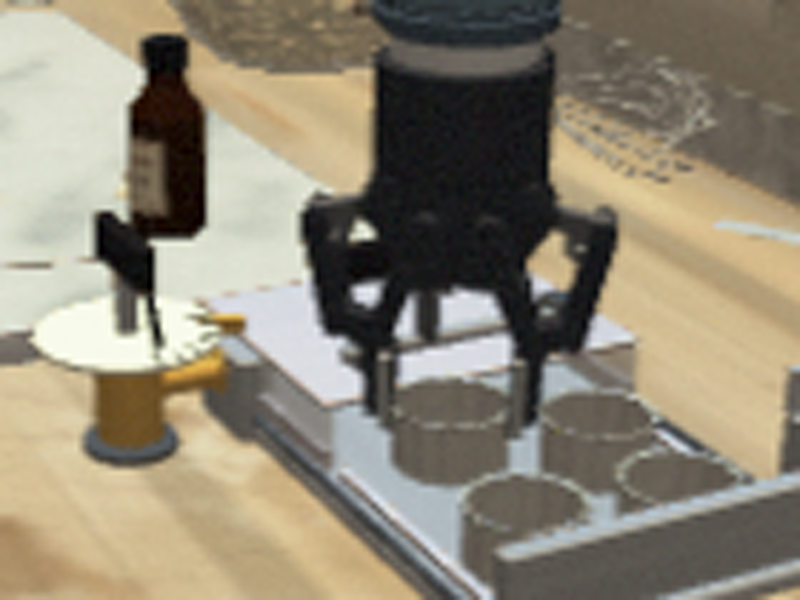

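It lines up between B and C. I'll lower 21 mm and release.

Call:
drive_tool:
  deltas:
    - {"slide":[0.02,0.03,0.3],"delta_rot":[0,0,0],"hand":0.3}
    - {"slide":[0,0,0.13],"delta_rot":[0,0,0],"hand":0.3}
    - {"slide":[0,0,0],"delta_rot":[0,0,0],"hand":0.7}
    - {"slide":[0,0,0],"delta_rot":[0,0,0],"hand":0.7}
    - {"slide":[0,0,0],"delta_rot":[0,0,0],"hand":0.7}

```text
time_s: 31.58
eef_pos: [0.5923, -0.0643, 0.0252]
eef_rot: [-0.0, 0.884, 0.467, -0.0]
wrist_force: [0.1, 0.2, -0.2]
opening: 0.7
```

Call:
drive_tool:
  deltas:
    - {"slide":[0,0,-0.3],"delta_rot":[0,0,0],"hand":0.7}
    - {"slide":[0,0,-0.6],"delta_rot":[0,0,0],"hand":0.7}
    - {"slide":[0,0,-0.8],"delta_rot":[0,0,0],"hand":0.6}
    - {"slide":[0,0,-0.8],"delta_rot":[0,0,0],"hand":0.5}
    - {"slide":[-0.2,-0.8,0],"delta_rot":[0,0,0.05],"hand":0.5}

```text
time_s: 32.2
eef_pos: [0.5581, -0.0517, 0.1563]
eef_rot: [0.004, 0.919, 0.394, 0.004]
wrist_force: [-0.2, 1.1, 0.1]
opening: 0.498
```

Run:
```python
from h import *
plan([((.6340,.075,.155),-1.5555),((.634,.075,.068),-1.5555)])
crop("top",(230,100,330,212),"t29.png")
crop("side",(190,130,330,235),"s29.png")
```

```text
t 32.2 p [ 0.5581 -0.0517  0.1563] psi -0.7613 tilt [ 0.0111 -0.0035 -0.9999] op 0.498 F [-0.2  1.1  0.1] q6 0.46
-> [0.634 0.075 0.155] -1.556 rows 5
   [0.58, -0.13, 0.01] [0, 0, np.float64(0.0506)]
   [0.55, -0.22, 0.0] [0, 0, np.float64(0.0506)]
   [0.51, -0.3, 0.01] [0, 0, np.float64(0.0506)]
   [0.45, -0.38, 0.0] [0, 0, np.float64(0.0506)]
   [0.38, -0.45, 0.01] [0, 0, np.float64(0.0506)]
-> [0.634 0.075 0.068] -1.556 rows 2
   [0.0, 0.0, 0.87] [0, 0, np.float64(-0.0001)]
   [0.0, 0.0, 0.87] [0, 0, np.float64(-0.0001)]
t29.png scale 5.357142857142857
s29.png scale 5.714285714285714
```

View pics/t29.png

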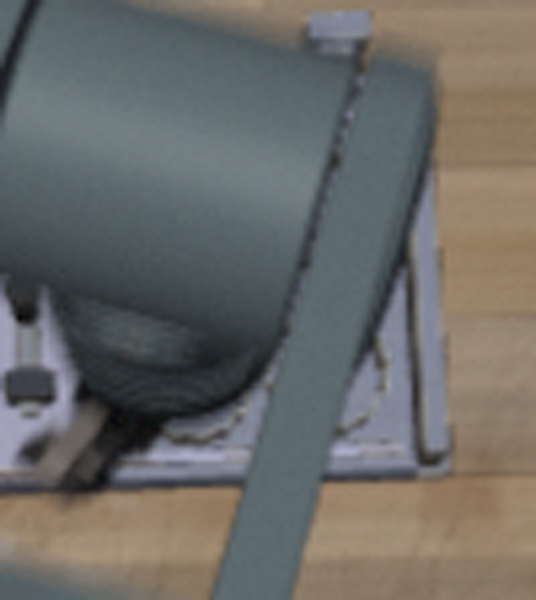

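View pics/s29.png

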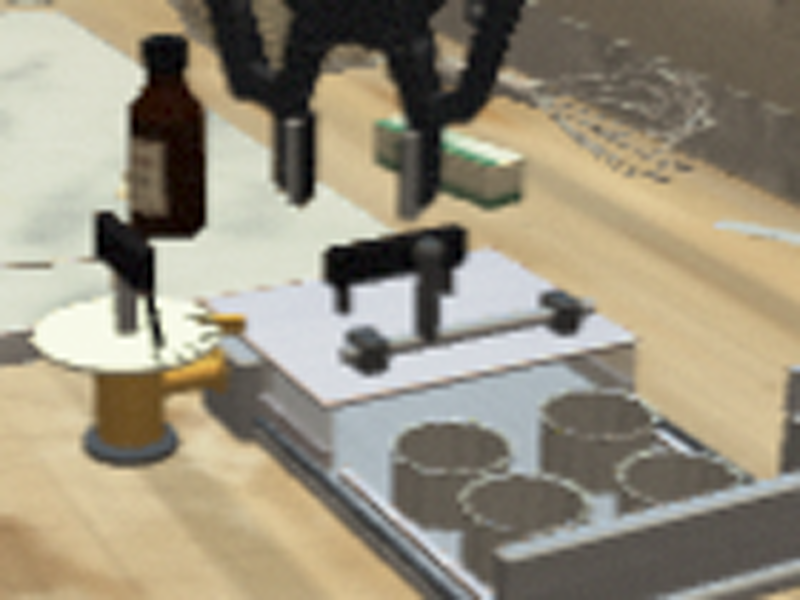

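All four cutters are flat on the tray. I'll go to the hood bar at (0.634, 0.075).

Call:
drive_tool:
  deltas:
    - {"slide":[0.58,-0.13,0],"delta_rot":[0,0,0.05],"hand":0.5}
    - {"slide":[0.55,-0.22,0],"delta_rot":[0,0,0.05],"hand":0.5}
    - {"slide":[0.51,-0.3,0],"delta_rot":[0,0,0.05],"hand":0.5}
    - {"slide":[0.45,-0.38,0],"delta_rot":[0,0,0.05],"hand":0.5}
    - {"slide":[0.38,-0.45,0],"delta_rot":[0,0,0.05],"hand":0.5}

```text
time_s: 32.92
eef_pos: [0.6295, 0.0783, 0.1511]
eef_rot: [0.0, 1.0, 0.012, 0.0]
wrist_force: [0.1, 0.1, 0.5]
opening: 0.5
```

Run:
```python
from h import *
c=crop("top",(230,100,330,212),"t30.png")
plan([((.634,.075,.069),-1.559)])
rings(c,(245,112,312,195),"r3.png",z=.042)
```

```text
t30.png scale 5.357142857142857
t 32.98 p [0.6307 0.0813 0.1513] psi -1.5521 tilt [ 0.0026  0.0017 -1.    ] op 0.502 F [-1.   1.1  1.3] q6 1.49
-> [0.634 0.075 0.069] -1.559 rows 2
   [0.03, 0.06, 0.82] [0, 0, np.float64(0.0011)]
   [0.03, 0.07, 0.83] [0, 0, np.float64(0.0011)]
px [265.2 170.2] r 10.88 rmm 25.5 world [ 0.5902 -0.0625  0.042 ] S [-0.0455  0.0261  0.042 ]
px [294.2 140.7] r 12.25 rmm 29.0 world [ 0.6601 -0.1327  0.042 ] S [ 0.0236 -0.045   0.042 ]
px [264.  138.7] r 11.1 rmm 26.3 world [ 0.6664 -0.0612  0.042 ] S [0.0308 0.0265 0.042 ]
px [289.5 171. ] r 10.82 rmm 25.4 world [ 0.5873 -0.1192  0.042 ] S [-0.049  -0.0307  0.042 ]
```

View pics/t30.png

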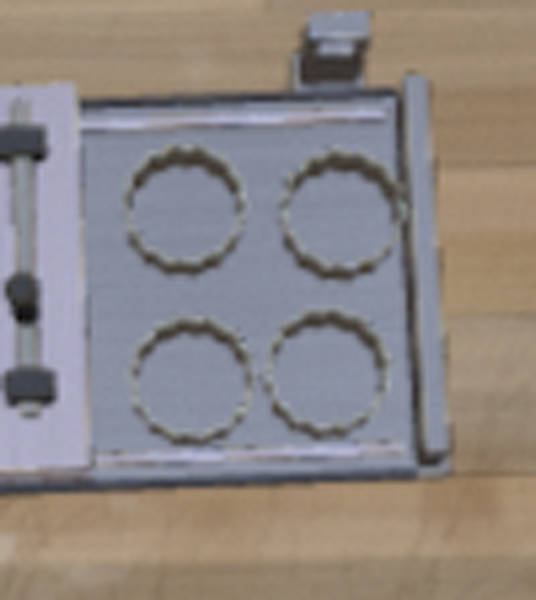

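The top view shows four flat cutters, well inside the lips and clear of each other. Next I grip the hood bar and shut it.

Call:
drive_tool:
  deltas:
    - {"slide":[0.05,0.1,0.8],"delta_rot":[0,0,0.002],"hand":0.5}
    - {"slide":[0,0,0.85],"delta_rot":[0,0,0],"hand":0.5}
    - {"slide":[0,0,0],"delta_rot":[0,0,0],"hand":0}
    - {"slide":[0,0,0],"delta_rot":[0,0,0],"hand":0}
    - {"slide":[0,0,0],"delta_rot":[0,0,0],"hand":0}

```text
time_s: 33.6
eef_pos: [0.6315, 0.0726, 0.0688]
eef_rot: [-0.0, 1.0, 0.011, 0.0]
wrist_force: [-0.1, 0.1, -6.1]
opening: 0.124
```

Call:
drive_tool:
  deltas:
    - {"slide":[0,0,0],"delta_rot":[0,0,0],"hand":0}
    - {"slide":[0,0.2,0],"delta_rot":[0,0,0],"hand":0}
    - {"slide":[0,0.3,0],"delta_rot":[0,0,0],"hand":0}
    - {"slide":[0,0.4,0],"delta_rot":[0,0,0],"hand":0}
    - {"slide":[0,0.4,0],"delta_rot":[0,0,0],"hand":0}

```text
time_s: 34.22
eef_pos: [0.6329, 0.0065, 0.0688]
eef_rot: [-0.0, 1.0, 0.011, 0.0]
wrist_force: [-2.7, 3.6, 2.4]
opening: 0.122
```

Run:
```python
from h import *
plan([((.6362,-.068,.068),None)],step=.02)
crop("side",(190,130,330,235),"s31.png")
```

```text
t 34.23 p [0.6329 0.0065 0.0688] psi -1.5488 tilt [ 8.e-04  1.e-04 -1.e+00] op 0.122 F [-2.7  3.6  2.4] q6 1.37
-> [ 0.6362 -0.068   0.068 ] -1.549 rows 4
   [0.01, 0.37, 0.0] [0, 0, np.float64(-0.0)]
   [0.01, 0.37, 0.01] [0, 0, np.float64(-0.0)]
   [0.01, 0.38, 0.0] [0, 0, np.float64(-0.0)]
   [0.0, 0.37, 0.01] [0, 0, np.float64(-0.0)]
s31.png scale 5.714285714285714
```

View pics/s31.png

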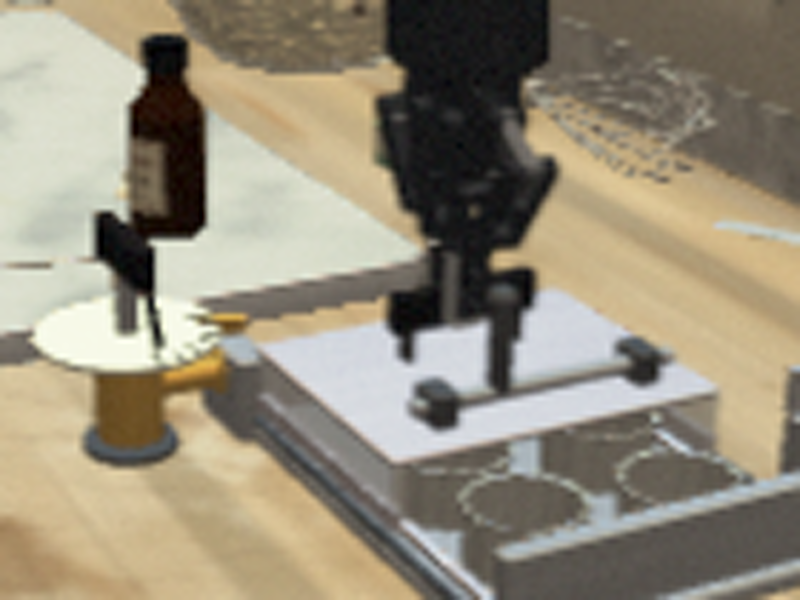

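Call:
drive_tool:
  deltas:
    - {"slide":[0.01,0.37,0],"delta_rot":[0,0,0],"hand":0}
    - {"slide":[0.01,0.37,0],"delta_rot":[0,0,0],"hand":0}
    - {"slide":[0.01,0.37,0],"delta_rot":[0,0,0],"hand":0}
    - {"slide":[0,0.3,0],"delta_rot":[0,0,0],"hand":0}
    - {"slide":[0,0.1,0],"delta_rot":[0,0,0],"hand":0}

```text
time_s: 34.9
eef_pos: [0.6344, -0.0664, 0.0688]
eef_rot: [-0.002, 1.0, 0.01, -0.002]
wrist_force: [-9.2, 22.6, 13.0]
opening: 0.125
```

Call:
drive_tool:
  deltas:
    - {"slide":[0,0.04,0],"delta_rot":[0,0,0],"hand":0}
    - {"slide":[0,0,0],"delta_rot":[0,0,0],"hand":0}
    - {"slide":[0,0,0],"delta_rot":[0,0,0],"hand":0}
    - {"slide":[0,0,0],"delta_rot":[0,0,0],"hand":0}
    - {"slide":[0,0,0],"delta_rot":[0,0,0],"hand":0}

```text
time_s: 35.52
eef_pos: [0.6344, -0.0663, 0.0688]
eef_rot: [-0.003, 1.0, 0.011, -0.002]
wrist_force: [-10.3, 15.7, 12.7]
opening: 0.124
```

Run:
```python
from h import *
plan([])
crop("side",(220,130,360,235),"s32.png")
```

```text
t 35.52 p [ 0.6344 -0.0663  0.0688] psi -1.548 tilt [-0.0033  0.0052 -1.    ] op 0.124 F [-10.3  15.7  12.7] q6 1.25
s32.png scale 5.714285714285714
```

View pics/s32.png

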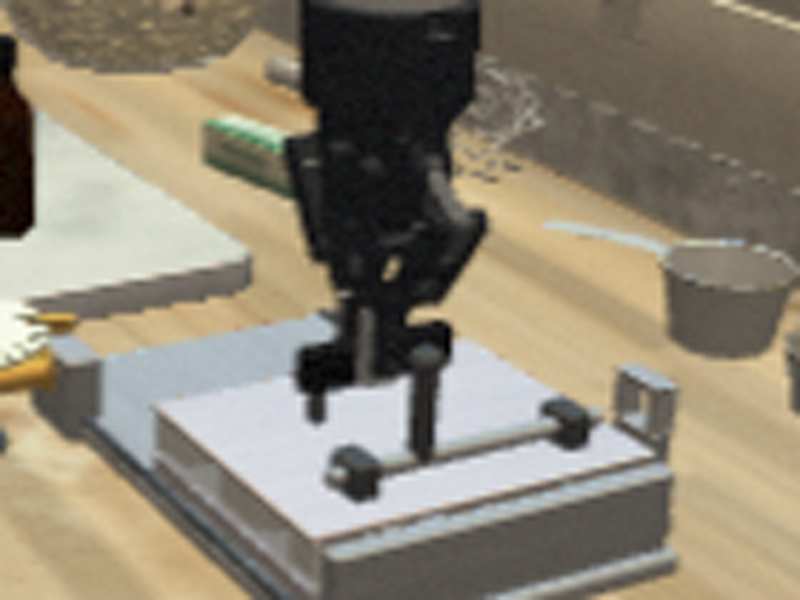

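The hood is shut against its stop, with the bar back at its first position. I'll release and turn to the bolt.

Call:
drive_tool:
  deltas:
    - {"slide":[0,-0.03,0],"delta_rot":[0,0,0],"hand":0.4}
    - {"slide":[0,0,0],"delta_rot":[0,0,0],"hand":0.4}
    - {"slide":[0,0,-0.6],"delta_rot":[0,0,0],"hand":0.5}
    - {"slide":[0,0,-0.8],"delta_rot":[0,0,-0.03],"hand":0.6}
    - {"slide":[0,0,-0.2],"delta_rot":[0,0,-0.055],"hand":0.6}

```text
time_s: 36.2
eef_pos: [0.6382, -0.0701, 0.1517]
eef_rot: [0.002, 0.989, 0.146, 0.003]
wrist_force: [0.1, 0.1, -0.4]
opening: 0.597
```

Run:
```python
from h import *
plan([((.617,-.134,.15),.0118),((.617,-.134,.082),.0118)])
```

```text
t 36.2 p [ 0.6382 -0.0701  0.1517] psi -1.2778 tilt [ 0.0066 -0.0027 -1.    ] op 0.597 F [ 0.1  0.1 -0.4] q6 0.98
-> [ 0.617 -0.134  0.15 ] 0.012 rows 8
   [-0.1, 0.14, 0.0] [0, 0, np.float64(-0.0513)]
   [-0.12, 0.12, 0.0] [0, 0, np.float64(-0.0513)]
   [-0.13, 0.1, 0.01] [0, 0, np.float64(-0.0513)]
   [-0.15, 0.08, 0.0] [0, 0, np.float64(-0.0513)]
   [-0.16, 0.05, 0.01] [0, 0, np.float64(-0.0513)]
   [-0.17, 0.02, 0.0] [0, 0, np.float64(-0.0513)]
   [-0.17, 0.0, 0.01] [0, 0, np.float64(-0.0513)]
   [-0.16, -0.02, 0.0] [0, 0, np.float64(-0.0513)]
-> [ 0.617 -0.134  0.082] 0.012 rows 2
   [0.0, -0.0, 0.68] [0, 0, np.float64(-0.0)]
   [0.0, -0.0, 0.68] [0, 0, np.float64(-0.0)]
```

Call:
drive_tool:
  deltas:
    - {"slide":[-0.1,0.14,0],"delta_rot":[0,0,-0.051],"hand":0.6}
    - {"slide":[-0.12,0.12,0],"delta_rot":[0,0,-0.051],"hand":0.6}
    - {"slide":[-0.13,0.1,0],"delta_rot":[0,0,-0.051],"hand":0.6}
    - {"slide":[-0.15,0.08,0],"delta_rot":[0,0,-0.051],"hand":0.6}
    - {"slide":[-0.16,0.05,0],"delta_rot":[0,0,-0.051],"hand":0.6}

```text
time_s: 36.83
eef_pos: [0.6227, -0.1098, 0.1481]
eef_rot: [0.001, 0.854, 0.52, 0.0]
wrist_force: [-0.1, 0.1, 0.7]
opening: 0.602
```

Call:
drive_tool:
  deltas:
    - {"slide":[-0.17,0.02,0],"delta_rot":[0,0,-0.051],"hand":0.6}
    - {"slide":[-0.17,0,0],"delta_rot":[0,0,-0.051],"hand":0.6}
    - {"slide":[-0.16,-0.02,0],"delta_rot":[0,0,-0.053],"hand":0.6}
    - {"slide":[0,0,0],"delta_rot":[0,0,0],"hand":0.6}
    - {"slide":[0,0,0],"delta_rot":[0,0,0],"hand":0.6}

```text
time_s: 37.45
eef_pos: [0.6146, -0.1325, 0.148]
eef_rot: [0.0, 0.706, 0.708, 0.0]
wrist_force: [0.3, 0.2, -0.4]
opening: 0.598
```

Run:
```python
from h import *
plan([((.617,-.134,.082),.0118)])
crop("side",(220,130,360,235),"s33.png")
```

```text
t 37.45 p [ 0.6146 -0.1325  0.148 ] psi 0.0026 tilt [ 6.e-04 -4.e-04 -1.e+00] op 0.598 F [ 0.3  0.2 -0.4] q6 -0.4
-> [ 0.617 -0.134  0.082] 0.012 rows 2
   [-0.02, 0.02, 0.66] [0, 0, np.float64(-0.0015)]
   [-0.01, 0.03, 0.66] [0, 0, np.float64(-0.0015)]
s33.png scale 5.714285714285714
```

View pics/s33.png

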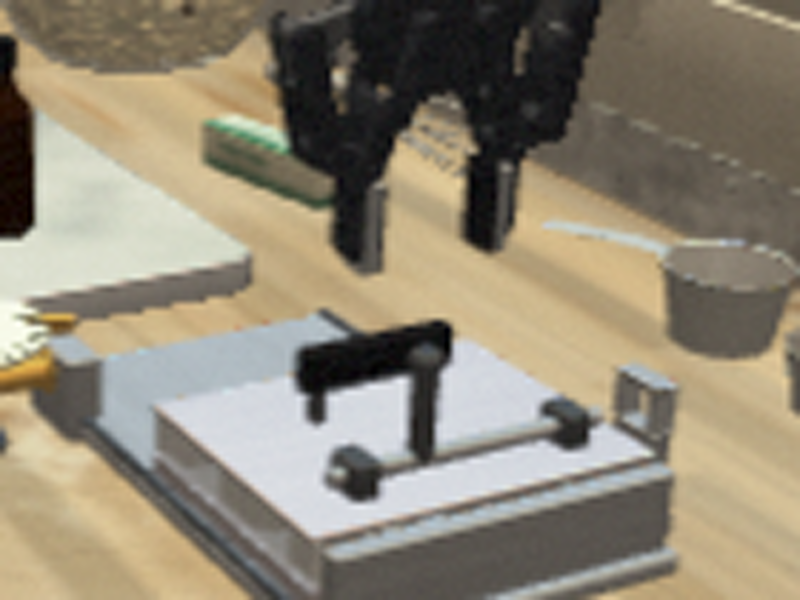

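The pin at (425,410) is between the fingers. I'll descend, close and push it home.

Call:
drive_tool:
  deltas:
    - {"slide":[-0.03,0.05,0.66],"delta_rot":[0,0,-0.003],"hand":0.6}
    - {"slide":[0,0,0.66],"delta_rot":[0,0,0],"hand":0.6}
    - {"slide":[0,0,0],"delta_rot":[0,0,0],"hand":0}
    - {"slide":[0,0,0],"delta_rot":[0,0,0],"hand":0}
    - {"slide":[0,0,0],"delta_rot":[0,0,0],"hand":0}

```text
time_s: 38.12
eef_pos: [0.6192, -0.1337, 0.0835]
eef_rot: [0.002, 0.702, 0.712, 0.002]
wrist_force: [6.7, 0.4, -7.1]
opening: 0.108
```

Call:
drive_tool:
  deltas:
    - {"slide":[0,0.1,0],"delta_rot":[0,0,0],"hand":0}
    - {"slide":[0,0.16,0],"delta_rot":[0,0,0],"hand":0}
    - {"slide":[0,0.16,0],"delta_rot":[0,0,0],"hand":0}
    - {"slide":[0,0.16,0],"delta_rot":[0,0,0],"hand":0}
    - {"slide":[0,0.05,0],"delta_rot":[0,0,0],"hand":0}

```text
time_s: 38.75
eef_pos: [0.65, -0.1331, 0.0834]
eef_rot: [0.001, 0.701, 0.713, 0.001]
wrist_force: [-2.2, 1.2, 6.0]
opening: 0.113
```

Run:
```python
from h import *
plan([])
crop("side",(220,130,360,235),"s34.png")
```

```text
t 38.75 p [ 0.65   -0.1331  0.0834] psi 0.016 tilt [ 2.2e-03 -6.0e-04 -1.0e+00] op 0.113 F [-2.2  1.2  6. ] q6 -0.4
s34.png scale 5.714285714285714
```

View pics/s34.png

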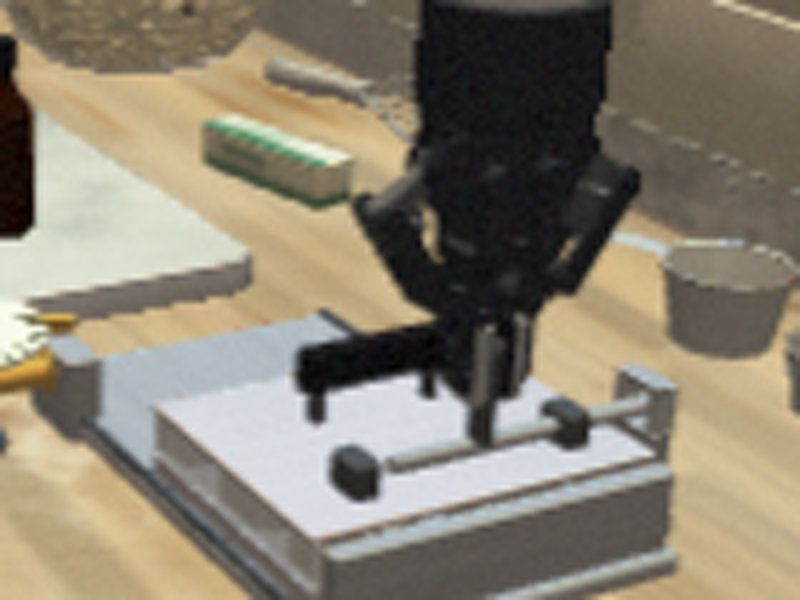

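The rod is through the keeper. I'll push a little more until the stop is felt.

Call:
drive_tool:
  deltas:
    - {"slide":[0,0.04,0],"delta_rot":[0,0,0],"hand":0}
    - {"slide":[0,0.04,0],"delta_rot":[0,0,0],"hand":0}
    - {"slide":[0,0,0],"delta_rot":[0,0,0],"hand":0}
    - {"slide":[0,0,0],"delta_rot":[0,0,0],"hand":0}
    - {"slide":[0,0,0],"delta_rot":[0,0,0],"hand":0}

```text
time_s: 39.42
eef_pos: [0.6516, -0.1331, 0.0834]
eef_rot: [-0.001, 0.701, 0.713, -0.001]
wrist_force: [-10.0, 1.9, 12.1]
opening: 0.112
```

The stop is felt (10 N). I'll release, lift, then measure the valve and clip.

Call:
drive_tool:
  deltas:
    - {"slide":[0,-0.02,0],"delta_rot":[0,0,0],"hand":0.5}
    - {"slide":[0,0,0],"delta_rot":[0,0,0],"hand":0.5}
    - {"slide":[0,0,-0.6],"delta_rot":[0,0,0],"hand":0.5}
    - {"slide":[0,0,-0.8],"delta_rot":[0,0,0],"hand":0.5}
    - {"slide":[0,0,-0.4],"delta_rot":[0,0,0],"hand":0.5}

```text
time_s: 40.05
eef_pos: [0.6528, -0.1335, 0.1744]
eef_rot: [0.002, 0.702, 0.713, 0.001]
wrist_force: [0.1, 0.0, 0.5]
opening: 0.504
```

Run:
```python
from h import *
c=crop("top",(182,185,232,222),"t35.png")
crop("side",(220,130,360,235),"s35.png")
c2=ctrl.camera("side"); crop("side",(190,160,250,205),"s36.png",c2)
im=c["frame"].astype(int)
# brass mask
hsv=cv2.cvtColor(c["frame"],cv2.COLOR_RGB2HSV)
m=((hsv[...,0]>12)&(hsv[...,0]<26)&(hsv[...,1]>130)).astype(np.uint8);m[:185]=0;m[222:]=0;m[:,:190]=0;m[:,:182]=0;m[:,230:]=0
ys,xs=np.nonzero(m);print("brass",list(zip(xs,ys)))
w=im.min(2)>165
w=w.astype(np.uint8);w[:190]=0;w[240:]=0;w[:,:184]=0;w[:,230:]=0
cs,_=cv2.findContours(w,cv2.RETR_EXTERNAL,cv2.CHAIN_APPROX_NONE);k=max(cs,key=cv2.contourArea);e=cv2.fitEllipse(cv2.convexHull(k));vc=ray(c,e[0],.062);print("dial",e,vc)
plan([((.4898,.0742,.17),.004),((.4898,.0742,.084),.004)])
```

```text
t35.png scale 16.0
s35.png scale 5.714285714285714
s36.png scale 13.333333333333334
brass [(np.int64(211), np.int64(190)), (np.int64(212), np.int64(190)), (np.int64(211), np.int64(191)), (np.int64(212), np.int64(191)), (np.int64(211), np.int64(192)), (np.int64(212), np.int64(192)), (np.int64(210), np.int64(193)), (np.int64(211), np.int64(193)), (np.int64(210), np.int64(194)), (np.int64(210), np.int64(195))]
dial ((195.8096160888672, 205.53018188476562), (13.542473793029785, 33.552616119384766), 38.69189453125) [0.50756596 0.09715709 0.062     ]
t 40.2 p [ 0.652  -0.1332  0.1724] psi 0.0158 tilt [ 1.9e-03 -7.0e-04 -1.0e+00] op 0.498 F [ 0.1  0.1 -0.5] q6 -0.4
-> [0.4898 0.0742 0.17  ] 0.004 rows 6
   [0.7, -0.53, 0.01] [0, 0, np.float64(0.0006)]
   [0.7, -0.53, 0.01] [0, 0, np.float64(0.0006)]
   [0.7, -0.53, 0.01] [0, 0, np.float64(0.0006)]
   [0.7, -0.53, 0.01] [0, 0, np.float64(0.0006)]
   [0.69, -0.54, 0.0] [0, 0, np.float64(0.0006)]
   [0.69, -0.54, 0.01] [0, 0, np.float64(0.0006)]
-> [0.4898 0.0742 0.084 ] 0.004 rows 2
   [0.0, 0.0, 0.86] [0, 0, np.float64(0.0001)]
   [0.0, 0.0, 0.86] [0, 0, np.float64(0.0001)]
```

View pics/t35.png

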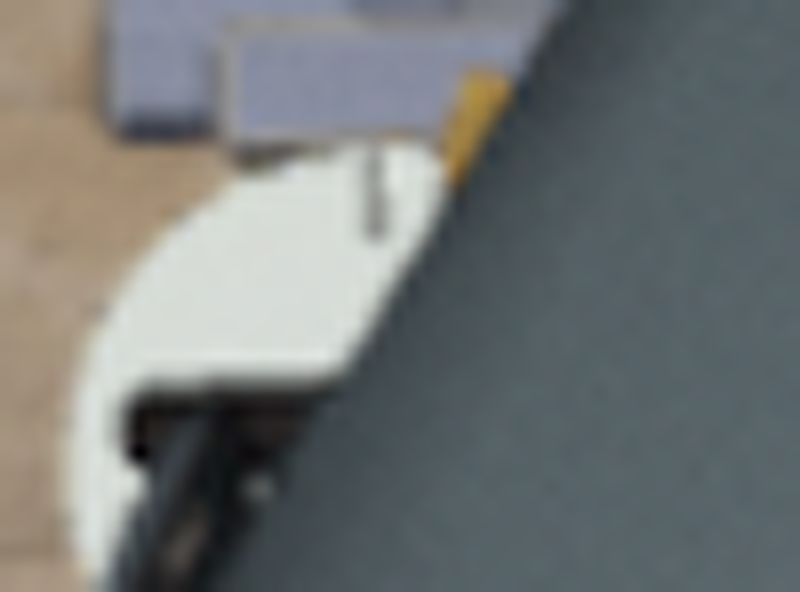

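View pics/s35.png

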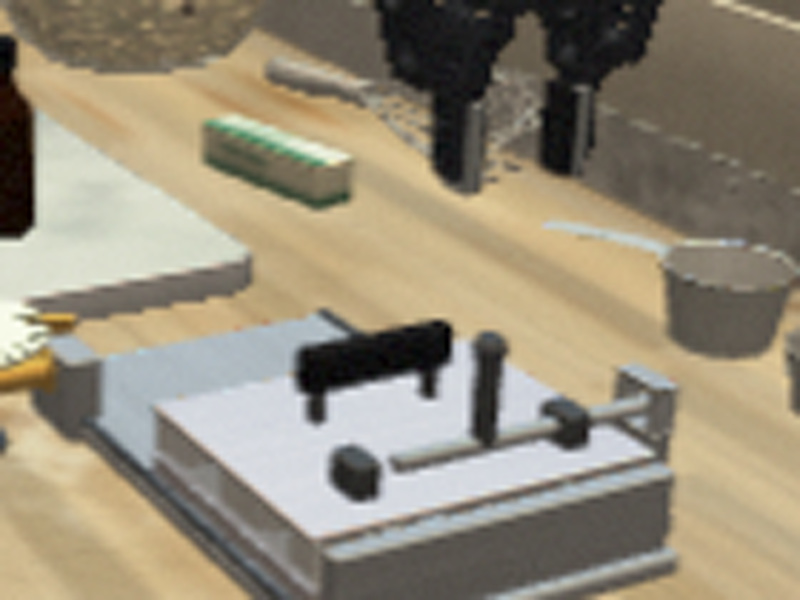

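View pics/s36.png

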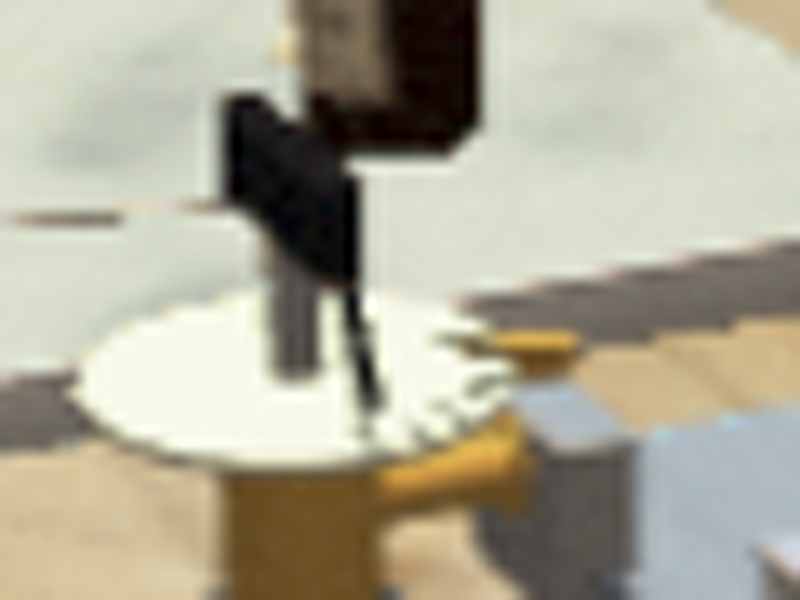

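Run:
```python
from h import *
c=ctrl.camera("top");im=cv2.imread("pics/top0.png")[:,:,::-1].copy()
hsv=cv2.cvtColor(im,cv2.COLOR_RGB2HSV)
m=((hsv[...,0]>12)&(hsv[...,0]<26)&(hsv[...,1]>120)).astype(np.uint8);m[:186]=0;m[200:]=0;m[:,:204]=0;m[:,:]*=1;m[:,220:]=0
ys,xs=np.nonzero(m);P=np.c_[xs,ys].astype(float);print(P.tolist())
A=cv2.fitLine(P.astype(np.float32),cv2.DIST_L2,0,.01,.01).ravel();print("line",A)
w=(im.min(2)>165).astype(np.uint8);w[:190]=0;w[240:]=0;w[:,:184]=0;w[:,230:]=0
cs,_=cv2.findContours(w,cv2.RETR_EXTERNAL,cv2.CHAIN_APPROX_NONE);k=max(cs,key=cv2.contourArea)
for e in (cv2.fitEllipse(cv2.convexHull(k)),):
  for ctr,zc in((e[0],.062),(None,0)):
    vc=ray(c,ctr,zc) if ctr else np.array([.4899,.0742,.062])
    for z in(.062,.066):
      k1=ray(c,P.mean(0),z);d=k1-vc
      a=ray(c,A[2:]+5*A[:2]*np.sign(-A[1]),z)-ray(c,A[2:]-5*A[:2]*np.sign(-A[1]),z)
      print(vc.round(4),z,"clip r",np.linalg.norm(d[:2]).round(4),"world ang",np.arctan2(d[0],-d[1]).round(3),"valve",(np.arctan2(d[0],-d[1])-YAW).round(3),"line ang",(np.arctan2(a[0],-a[1])-YAW).round(3))
# side check
c2=ctrl.camera("side")
for u,v,z in[(540,347,.064),(575,345,.064),(500,345,.064)]:
    k2=ray(c2,(190+u/13.333-.5,160+v/13.333-.5),z);cc=ray(c2,(190+297/13.333-.5,160+378/13.333-.5),.062);d=k2-cc;print("side",k2.round(4),cc.round(4),np.linalg.norm(d[:2]),np.arctan2(d[0],-d[1])-YAW)
```

```text
[[211.0, 190.0], [212.0, 190.0], [211.0, 191.0], [212.0, 191.0], [211.0, 192.0], [212.0, 192.0], [210.0, 193.0], [211.0, 193.0], [212.0, 193.0], [210.0, 194.0], [211.0, 194.0], [212.0, 194.0], [210.0, 195.0], [211.0, 195.0], [210.0, 196.0], [211.0, 196.0], [210.0, 197.0], [211.0, 197.0]]
line [ 1.9024265e-01 -9.8173708e-01  2.1100000e+02  1.9350000e+02]
[0.4894 0.0757 0.062 ] 0.062 clip r 0.047 world ang 1.289 valve 1.277 line ang 1.367
[0.4894 0.0757 0.062 ] 0.066 clip r 0.0465 world ang 1.277 valve 1.265 line ang 1.367
[0.4899 0.0742 0.062 ] 0.062 clip r 0.0461 world ang 1.317 valve 1.305 line ang 1.367
[0.4899 0.0742 0.062 ] 0.066 clip r 0.0456 world ang 1.304 valve 1.293 line ang 1.367
side [0.5378 0.059  0.064 ] [0.4882 0.0691 0.062 ] 0.05063179288893609 1.3583762206602112
side [0.5448 0.0569 0.064 ] [0.4882 0.0691 0.062 ] 0.05789190145938144 1.3478830758007327
side [0.5308 0.0634 0.064 ] [0.4882 0.0691 0.062 ] 0.04290904669963637 1.4267636416316474
```

The bolt is home: the rod end is through the keeper at (650,400). The clip measures about 1.29 rad. Now to the valve.

Call:
drive_tool:
  deltas:
    - {"slide":[0.7,-0.53,0],"delta_rot":[0,0,0],"hand":0.5}
    - {"slide":[0.7,-0.53,0],"delta_rot":[0,0,0],"hand":0.5}
    - {"slide":[0.7,-0.53,0],"delta_rot":[0,0,0],"hand":0.5}
    - {"slide":[0.7,-0.53,0],"delta_rot":[0,0,0],"hand":0.5}
    - {"slide":[0.7,-0.53,0],"delta_rot":[0,0,0],"hand":0.5}

```text
time_s: 40.92
eef_pos: [0.5139, 0.041, 0.1698]
eef_rot: [-0.001, 0.702, 0.713, -0.001]
wrist_force: [0.7, 0.5, 0.5]
opening: 0.499
```

Call:
drive_tool:
  deltas:
    - {"slide":[0.69,-0.54,0],"delta_rot":[0,0,0],"hand":0.5}
    - {"slide":[0,0,0],"delta_rot":[0,0,0],"hand":0.5}
    - {"slide":[0,0,0],"delta_rot":[0,0,0],"hand":0.5}
    - {"slide":[0,0,0],"delta_rot":[0,0,0],"hand":0.5}
    - {"slide":[0,0,0],"delta_rot":[0,0,0],"hand":0.5}

```text
time_s: 41.55
eef_pos: [0.489, 0.0732, 0.1715]
eef_rot: [-0.0, 0.702, 0.712, -0.0]
wrist_force: [0.6, -0.1, 0.3]
opening: 0.502
```

Run:
```python
from h import *
plan([((.4898,.0742,.084),.008)])
crop("side",(150,110,290,215),"s37.png")
```

```text
t 41.55 p [0.489  0.0732 0.1715] psi 0.0145 tilt [-4.e-04 -1.e-04 -1.e+00] op 0.502 F [ 0.6 -0.1  0.3] q6 -0.11
-> [0.4898 0.0742 0.084 ] 0.008 rows 2
   [0.01, 0.01, 0.88] [0, 0, np.float64(0.001)]
   [0.01, 0.01, 0.87] [0, 0, np.float64(0.001)]
s37.png scale 5.714285714285714
```

View pics/s37.png

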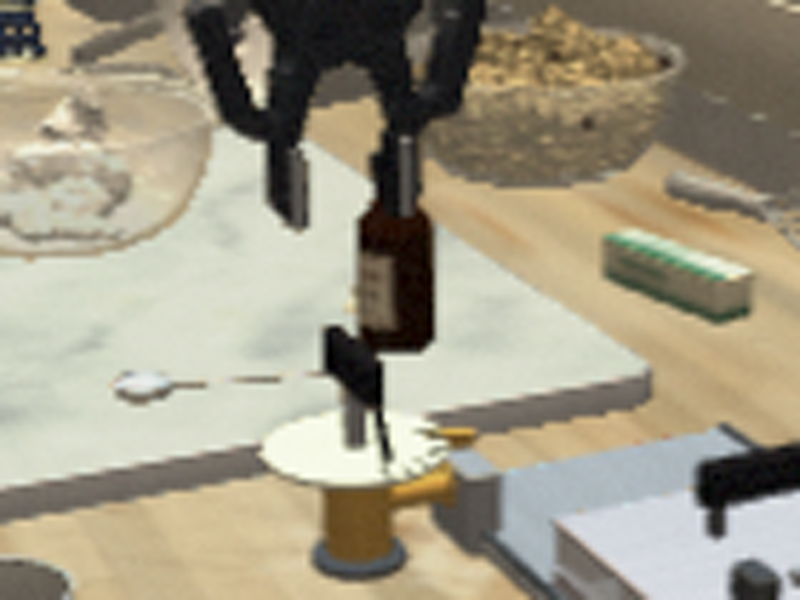

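The bar at (352,365) is centred between the fingers. I'll descend and grip.

Call:
drive_tool:
  deltas:
    - {"slide":[0.02,0.02,0.87],"delta_rot":[0,0,0.001],"hand":0.5}
    - {"slide":[0,0,0.87],"delta_rot":[0,0,0],"hand":0.5}
    - {"slide":[0,0,0],"delta_rot":[0,0,0],"hand":0}
    - {"slide":[0,0,0],"delta_rot":[0,0,0],"hand":0}
    - {"slide":[0,0,0],"delta_rot":[0,0,0],"hand":0}

```text
time_s: 42.22
eef_pos: [0.49, 0.0747, 0.0856]
eef_rot: [0.001, 0.702, 0.712, 0.0]
wrist_force: [2.2, -1.1, -9.1]
opening: 0.13
```

Call:
drive_tool:
  deltas:
    - {"slide":[0,0,0],"delta_rot":[0,0,0],"hand":0}
    - {"slide":[0,0,0],"delta_rot":[0,0,-0.035],"hand":0}
    - {"slide":[0,0,0],"delta_rot":[0,0,-0.045],"hand":0}
    - {"slide":[0,0,0],"delta_rot":[0,0,-0.045],"hand":0}
    - {"slide":[0,0,0],"delta_rot":[0,0,-0.045],"hand":0}

```text
time_s: 42.85
eef_pos: [0.4895, 0.0746, 0.0855]
eef_rot: [0.0, 0.488, 0.873, -0.0]
wrist_force: [-2.1, -3.6, -5.0]
opening: 0.129
```

Call:
drive_tool:
  deltas:
    - {"slide":[0,0,0],"delta_rot":[0,0,-0.045],"hand":0}
    - {"slide":[0,0,0],"delta_rot":[0,0,-0.045],"hand":0}
    - {"slide":[0,0,0],"delta_rot":[0,0,-0.045],"hand":0}
    - {"slide":[0,0,0],"delta_rot":[0,0,-0.045],"hand":0}
    - {"slide":[0,0,0],"delta_rot":[0,0,0],"hand":0}

```text
time_s: 43.48
eef_pos: [0.4893, 0.0743, 0.0855]
eef_rot: [-0.0, 0.227, 0.974, -0.001]
wrist_force: [-3.7, -3.6, -3.3]
opening: 0.129
```

Run:
```python
from h import *
o,p,R=pose();plan([(p,1.302)])
crop("side",(190,160,250,205),"s38.png")
```

```text
t 43.48 p [0.4893 0.0743 0.0855] psi 1.1132 tilt [-5.0e-04 -1.3e-03 -1.0e+00] op 0.129 F [-3.7 -3.6 -3.3] q6 -1.2
-> [0.4893 0.0743 0.0855] 1.302 rows 2
   [0.0, 0.0, -0.0] [0, 0, np.float64(-0.0301)]
   [0.0, 0.0, -0.0] [0, 0, np.float64(-0.0301)]
s38.png scale 13.333333333333334
```

View pics/s38.png

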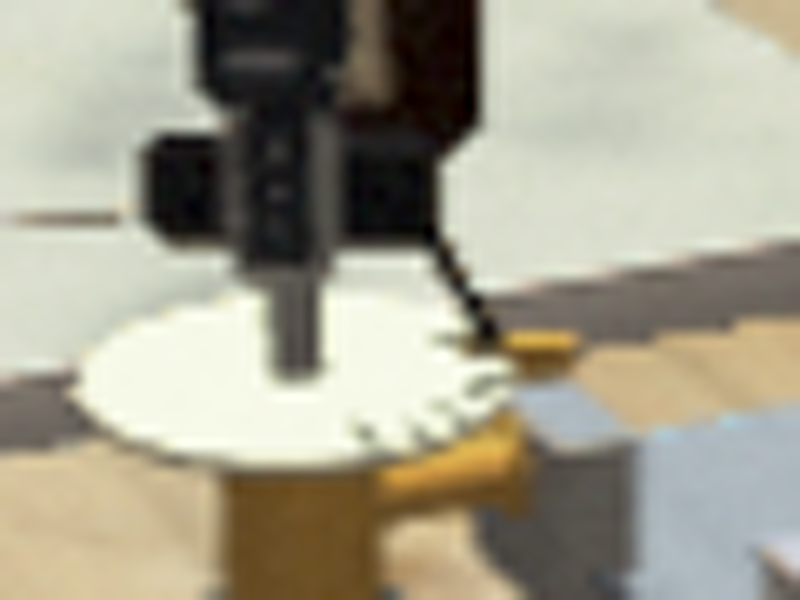

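The pointer tip at (492,340) is just short of the clip, so I'll turn the remaining 0.19 rad.

Call:
drive_tool:
  deltas:
    - {"slide":[0,0,0],"delta_rot":[0,0,-0.03],"hand":0}
    - {"slide":[0,0,0],"delta_rot":[0,0,-0.029],"hand":0}
    - {"slide":[0,0,0],"delta_rot":[0,0,0],"hand":0}
    - {"slide":[0,0,0],"delta_rot":[0,0,0],"hand":0}
    - {"slide":[0,0,0],"delta_rot":[0,0,0],"hand":0}

```text
time_s: 44.15
eef_pos: [0.4892, 0.0741, 0.0855]
eef_rot: [-0.0, 0.137, 0.991, -0.001]
wrist_force: [-2.8, -5.6, -3.1]
opening: 0.132
```

Run:
```python
from h import *
plan([])
crop("side",(190,160,250,205),"s39.png")
```

```text
t 44.15 p [0.4892 0.0741 0.0855] psi 1.2968 tilt [-7.0e-04 -1.5e-03 -1.0e+00] op 0.132 F [-2.8 -5.6 -3.1] q6 -1.38
s39.png scale 13.333333333333334
```

View pics/s39.png

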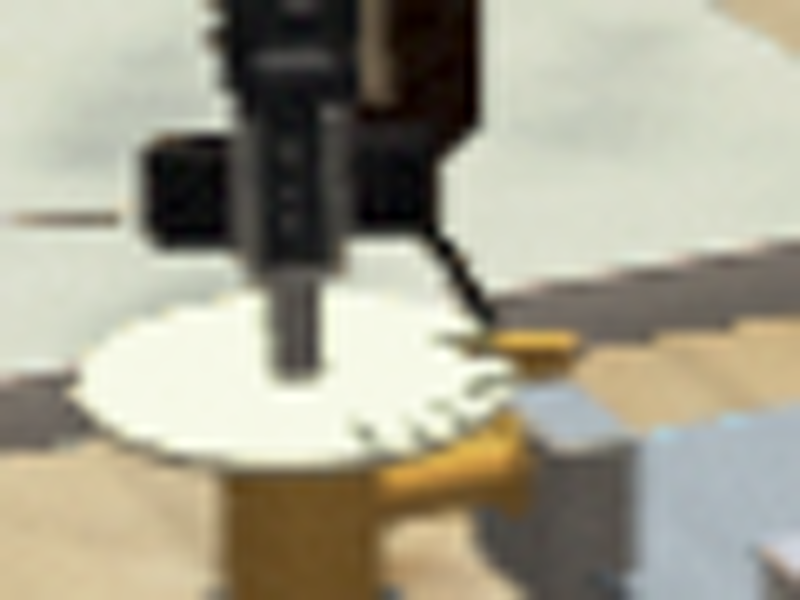

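Call:
drive_tool:
  deltas:
    - {"slide":[0,0,0],"delta_rot":[0,0,0],"hand":0.35}
    - {"slide":[0,0,0],"delta_rot":[0,0,0],"hand":0.35}
    - {"slide":[0,0,-0.7],"delta_rot":[0,0,0],"hand":0.45}
    - {"slide":[0,0,-0.8],"delta_rot":[0,0,0],"hand":0.5}
    - {"slide":[0,0,-0.8],"delta_rot":[0,0,0],"hand":0.5}

```text
time_s: 44.82
eef_pos: [0.4899, 0.0752, 0.2018]
eef_rot: [0.001, 0.136, 0.991, 0.0]
wrist_force: [0.9, 1.0, -0.5]
opening: 0.501
```

Call:
drive_tool:
  deltas:
    - {"slide":[0.7,0.7,-0.4],"delta_rot":[0,0,0],"hand":0.5}
    - {"slide":[0.7,0.7,0],"delta_rot":[0,0,0],"hand":0.5}
    - {"slide":[0.7,0.7,0],"delta_rot":[0,0,0],"hand":0.5}
    - {"slide":[0.7,0.7,0],"delta_rot":[0,0,0],"hand":0.5}
    - {"slide":[0.5,0.5,0],"delta_rot":[0,0,0],"hand":0.5}

```text
time_s: 45.45
eef_pos: [0.3744, 0.2804, 0.2208]
eef_rot: [0.001, 0.136, 0.991, 0.001]
wrist_force: [-0.3, 0.2, -0.4]
opening: 0.499
```

Run:
```python
from h import *
plan([])
c=crop("top",(182,185,232,222),"t40.png")
cv2.imwrite("pics/t40f.png",c["frame"][:,:,::-1])
```

```text
t 45.45 p [0.3744 0.2804 0.2208] psi 1.2985 tilt [ 0.0019  0.0015 -1.    ] op 0.499 F [-0.3  0.2 -0.4] q6 -0.91
t40.png scale 16.0
```

View pics/t40.png

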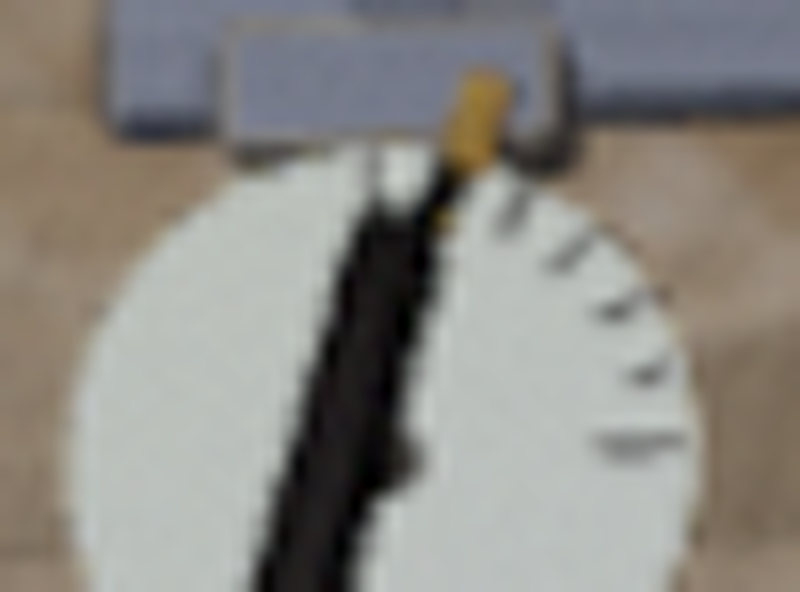

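View pics/t40f.png

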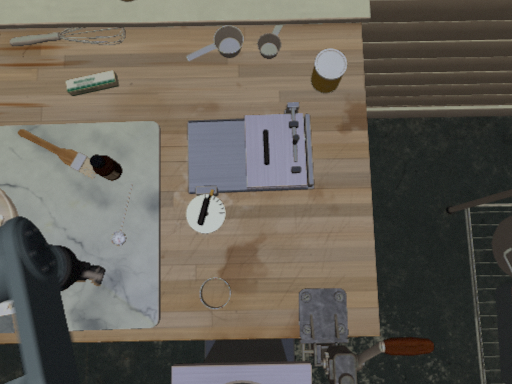

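The top view shows the pointer tip resting on the clip's root at (455,175), with the clip running up to (487,75). I'll check this numerically using the bar's direction at its own height and the clip's bearing from the axis.

Run:
```python
from h import *
c=ctrl.camera("top");im=c["frame"]
g=im.max(2)
m=(g<70).astype(np.uint8);m[:190]=0;m[232:]=0;m[:,:188]=0;m[:,225:]=0
n,l,st,ce=cv2.connectedComponentsWithStats(m);k=1+np.argmax(st[1:,4]);ys,xs=np.nonzero(l==k);P=np.c_[xs,ys].astype(float)
# weight dark
W=np.array([ray(c,p,.114)[:2] for p in P]);print("n",len(P),"ctr",W.mean(0))
e,v=np.linalg.eigh(np.cov(W.T));d=v[:,1]*np.sign(v[0,1]);print("bar world ang",np.arctan2(d[0],-d[1]),"len~",np.sqrt(12*e))
# restrict to bar body: within 28mm of centre
hsv=cv2.cvtColor(im,cv2.COLOR_RGB2HSV)
b=((hsv[...,0]>12)&(hsv[...,0]<26)&(hsv[...,1]>120)).astype(np.uint8);b[:186]=0;b[200:]=0;b[:,:204]=0;b[:,220:]=0
ys,xs=np.nonzero(b);Q=np.c_[xs,ys].astype(float);print(Q.mean(0))
for z in(.062,.064,.066):
    k1=ray(c,Q.mean(0),z)[:2]
    for nm,a in(("TCPaxis",np.array([.4896,.0743])),("barctr",W.mean(0)),("dial",np.array([.4894,.0757]))):
        q=k1-a;print(z,nm,"r",np.linalg.norm(q).round(4),"ang",np.arctan2(q[0],-q[1]).round(3))
f=np.median(im[205:225,190:200].reshape(-1,3),axis=0);print(f)
up=cv2.resize(im[185:235,182:232,::-1],None,fx=12,fy=12,interpolation=cv2.INTER_LANCZOS4);cv2.imwrite("pics/t41.png",up)
```

```text
n 157 ctr [0.48970463 0.07350092]
bar world ang 1.2906846538971184 len~ [0.0122947  0.06067654]
[211. 193.]
0.062 TCPaxis r 0.0475 ang 1.322
0.062 barctr r 0.0472 ang 1.338
0.062 dial r 0.0481 ang 1.295
0.064 TCPaxis r 0.0473 ang 1.316
0.064 barctr r 0.047 ang 1.332
0.064 dial r 0.0478 ang 1.289
0.066 TCPaxis r 0.047 ang 1.31
0.066 barctr r 0.0467 ang 1.326
0.066 dial r 0.0476 ang 1.283
[187. 192. 187.]
```

View pics/t41.png

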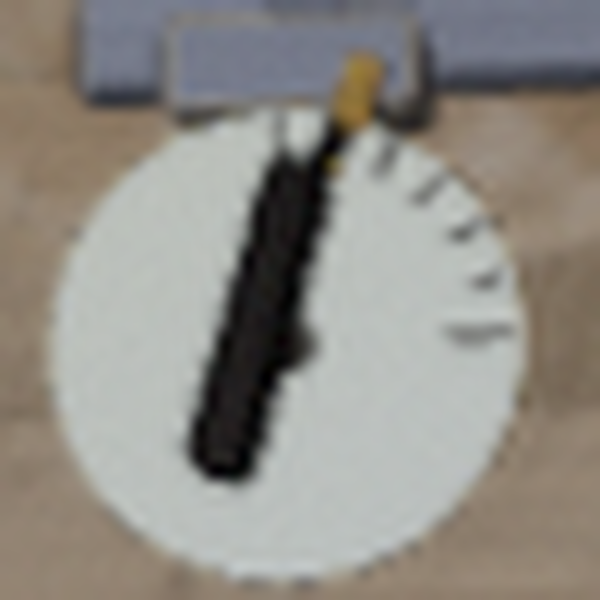

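The bar bears 1.29 rad and the clip 1.28–1.34 depending on which axis estimate is used. That is within the 0.09 tolerance. I'll take one last side view before handing in.

Run:
```python
from h import *
crop("side",(185,150,345,270),"s42.png")
```

```text
s42.png scale 5.0
```

View pics/s42.png

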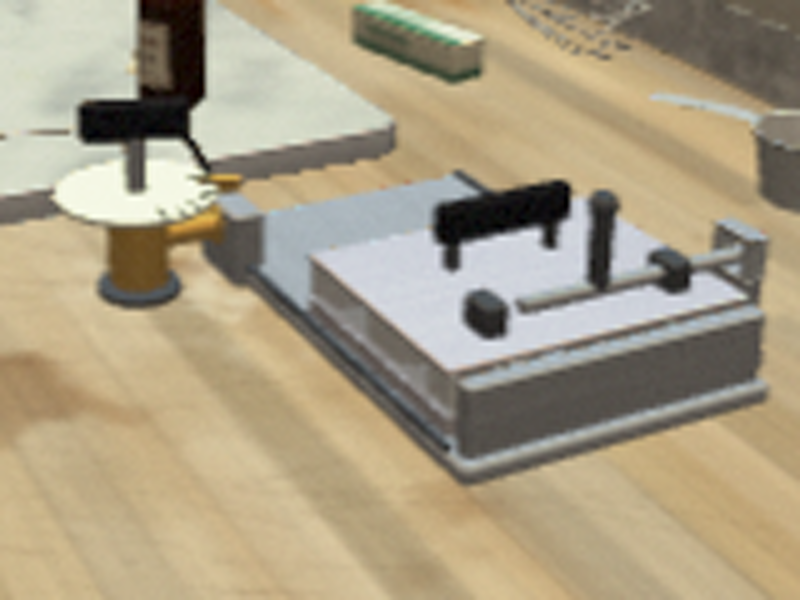

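The hood is shut, the bolt is through the keeper at (740,250), and the pointer is at the clip at (215,178). No cutters are left on the worktop, and the arm is clear.

```bash
python3 -c "
from bench import ctrl
ctrl.hand_in();print(ctrl.get_obs()['time_s'])"
```

```text
the job is handed in; nothing more can be done
the job is handed in; nothing more can be done
```

The steam-cleaning job is done and handed in at about 46 s of the 192 s limit; `hand_in` gave no verdict.

I did the steps in the required order:
- **Opening up:** I shut the valve, drew the bolt back to its stop and slid the hood fully open. It moved 140 mm to its stop.
- **Cutters:** All four fluted cutters are flat on the tray, apart from one another. One had been knocked aside while I worked, so I measured them again before picking any up. I left the large plain ring alone.
- **Closing up:** I slid the hood shut against its stop, pushed the bolt home until it stopped in the keeper, and then opened the valve to the brass clip.

**Last checks:**
- **Hood, bolt and cutters:** The final side view shows the hood shut and the bolt through the keeper. The last clear look at the cutters was from above, just before the hood closed. Nothing is left on the worktop in front, and the arm was well clear.
- **Valve:** The handle's bearing measured 1.29 rad. The clip measured between 1.28 and 1.34 rad depending on which estimate of the valve's axis I used, so the difference is at most about 0.05 rad against the 0.09 allowed.

**Disagreements:**
- The two cameras differed by about 5 mm in y on the steamer's parts. I relied on the top camera and on contact.
- The wrist force briefly rose to about 40 N when one held cutter was pressed onto the tray, and to about 28 N as the fingers closed on the first cutter, probably from touching the worktop. I eased off before releasing the pressed cutter, and both stayed flat.

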